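# Pack the two-tier water-test kit

## Robot

A 7-joint arm with a two-finger parallel gripper is mounted at the origin on a cart in front of the work surface, level with it; the furniture and walls round the work are solid. World frame = base frame: x ahead of the robot, y to its left, z up, the work surface at z = 0. Lengths are in m, angles in rad, forces in N, time in s.
With the tool pointing down it reaches from about 0.425 to 0.875 m from the base axis. Payload 4.7 kg.
Tool frame: the origin (TCP) lies at the very end of the fingers, on their centre line; the grasp point (between the pads) lies 19 mm behind it; z points along the fingers, y is the direction in which the jaws open and shut (so a half turn about z gives the same grasp; the last joint's range is limited). The gripper opens to 87 mm and grips with 3 to 60 N. Pads are 19 mm wide; open, the fingers measure 117 mm over their backs; the gripper's body (75 mm by 190 mm) begins 51 mm behind the grasp point.
Start: joints at [1.197, 0.321, -0.07, 1.45, 0.023, 1.371, -0.057], TCP at [0.246, -0.602, 0.197] pointing down, gripper open.
Joint ranges: [-2.86, 2.86], [-0.3, 2.09], [-1.38, 1.24], [0.06, 2.45], [-1.56, 4.7], [0.09, 2.05], [-2.69, 2.69]. Speed limits (rad/s): [2.57, 2.57, 3.14, 3.14, 3.14, 3.14, 3.14].

## Interface

Orientations are given as a rotation vector (axis times angle).
In Python, from bench import ctrl gives the robot as it stands. The module is installed in compiled form; this text tells all that it offers.
- The arm moves only by the tool move_arm, never from a script. Its arguments are lists of equal length, an entry for each row: "dp": the shift along the tool's x, y, z in units of 30 mm (1.0 is 30 mm), a list of three; "turn": the turn about the tool's z in units of 5 degrees (1.0 is 5 degrees); "jaw": the opening, from -1 (shut) to 1 (fully open). A call has 1 to 5 rows; each row is the pose to reach, as a shift and turn from the pose commanded when the call began, along the tool's axes at that moment; what a row does not reach only later rows make up. A row lasts 1/10 s, in which the tool goes at most 50 mm and 8.59 degrees, less where a joint would pass 70% of its speed; a pose out of reach is approached as far as the arm can. A call with a gripper value outside its range is refused whole. The fingers move at their own pace and stop on an object; "grip_force" is the grip in N (left out, the last holds). Time passes only in rows, so rows that repeat a pose let the fingers close. It gives the time, the measured TCP pose, the force and the opening at its end, in the units of the state.
- ctrl.get_state(): the state, without advancing time (a new reading comes with each control period).
- ctrl.get_image(name): name is "scene" or "top"; returns the picture (384x512x3 uint8, red, green, blue); there is no depth.
- ctrl.camera_info(name): a dict with "intrinsics" (3x3 intrinsics, pixels), "extrinsics" (4x4, takes a point from world to camera coordinates). Camera axes: x right, y up, looking along -z (the intrinsics and any distortion apply to the point x, -y, -z); pixel columns grow to the right and rows downward; lengths in m; the calibration is good to about 2 mm. A picture is of the moment at which its call begins. camera_info takes no time and is no camera call.
- ctrl.close_job(): hands the job in, once; it reports no verdict.
Trained networks look in the newest picture that a camera, given by its name, has taken for a name from the list of things; names that differ only in an ending like _2 or _b are one class to them, and where a whole thing is asked for, a point or a joint stands for the part that bears it (a point fixed in the world has none). Each returns a list of dicts, best first, with "confidence" (0 to 1); they miss things now and then, are a little off and sometimes report something else, mostly with a low value. They report only what shows in the picture. A call takes as long as a camera call. They do not tell look-alikes from the thing itself.
- ctrl.look_for(camera, target): "rect" ([centre column, centre row, width, height] in pixels, round what is visible of it).
- ctrl.masks_of(camera, target): "region" (384x512 bool, what is visible of it) and "rect" ([centre column, centre row, width, height] in pixels, round what is visible of it).
The state is a dict: "time": time; "joint_positions": joint angles; "qd": joint speeds; "joint_torque": joint torques, N m; "position": TCP position; "tool_rot": TCP orientation; "ft_force": force on the tool from outside, world axes, zero at the start; "torque": the same for the moment, N m; "grip_width": opening from 0.0 (shut) to 1.0 (fully open).
Only numpy, scipy, OpenCV 4.12 (cv2) and the standard library are available. Lean on these libraries where they do the work, as an engineer would, in place of code of your own. Each camera call takes 0.05 s, during which the arm holds its last target. There are 200 camera calls.

## Task

Pack the water-test kit: lift the clear flap of the white carrier case by its tab and swing it right back until it stands open, then stand the dropper bottle, the round teal-capped bottle and the conical flask in the case, each in the socket whose hole is cut for its size. Shut the flap fully over them and, last, lay the small slide box flat and lengthwise between the four corner stops on top of the flap. Keep the three vessels upright all the way; leave everything released and at rest.

Things in the scene. Friction and masses are not known exactly. Their poses are not given: they have to be found in the camera images.
- kit_case: White plastic carrier case, fixed: 130 mm deep (x), 276 mm long (y), 88 mm high at its back wall and corners, front and end walls only 45 mm high; walls and floor 5 mm; the clear flap covers it. Origin: centre of its underside; x from its front (tab side, nearer the robot) to its back (hinge), y along its length, z up. The flap's hinge line runs along y at x = 62 mm, z = 88 mm in this frame.
- flap (a joint): Angle of the clear flap about its hinge: 0 shut (level on the case), 1.57 upright, stop at 1.9 (leaning back). Starts shut or a little ajar (up to 0.2). A plate 127 x 274 x 5 mm; about 1 to 2 N at the tab moves it and friction holds it wherever it is left. Swung right back means 1.3 or more; fully shut means under 0.06.
- flap_tab (a point): Grip point of the grey pull tab at the middle of the flap's front edge; the tab lies in the flap's plane, sticks out 36 mm, is 22 to 24 mm wide (along y), 7 to 12 mm thick. Shut, the point is at x = -90, y = 0, z = 91.5 mm in the case's frame, 152 mm from the hinge line; it swings with the flap. Pinched by its two sides (closing along y) it can turn between the fingers as it is led round.
- socket_small: Black plate, 104 x 87.5 x 20 mm, on the case's floor, seen through the flap, with a round through hole of 41 mm: the socket for the dropper bottle. Three such plates lie side by side along the case, 88 mm apart, in any order. Origin: centre of the hole at the level of the case's floor (5 mm above the bench), on which a vessel in it stands; axes as the case.
- socket_medium: The same kind of black plate with a round hole of 59 mm: the socket for the round bottle. Origin and axes as socket_small.
- socket_large: The same kind of black plate with a round hole of 78 mm: the socket for the flask. Origin and axes as socket_small.
- dropper: Small white dropper bottle with a pointed dark cap, 68 mm high, standing on the bench: body 25 mm across up to 40 mm, cap 19 mm across from there to 52 mm, then a thin tip. Origin: centre of its base, z up. 0.02 kg.
- bottle: Round white bottle with a broad cylindrical teal cap, 68 mm high: body 42 mm across up to 50 mm, cap 26 mm across from there to the top. Origin: centre of its base, z up. About 0.07 kg.
- flask: Clear glass conical (Erlenmeyer) flask, 78 mm high: base 64 mm across, walls slanting in to a straight neck, 23 mm across from 50 mm up to the top. Origin: centre of its base, z up. About 0.06 kg.
- slide_box: Small white lidded box, 29 (x) x 68 (y) x 26 mm, lying flat on the bench; origin: centre of its underside. About 0.07 kg. Its place on the shut flap is 48 mm (case x) by 85 mm (case y), between four low L-shaped corner stops, centred at x = -1.5, y = 0, z = 93 mm (flap's top) in the case's frame; the stops are 6 mm high, with gaps in the middle of each side.
Mind the look-alikes: they are no part of the job. What is meant by the slide_box is not orange, and is the larger of those in its own colour. Of the things like the dropper, leave any that is green; of the rest the smaller one is meant.

How it is judged:
By the outcome, as a careful person would: the job done as asked, in the order asked, and still so for the second after the job is handed in, with the robot touching nothing.
It also fails if it takes over 136 s, if anything falls off the work surface, if the arm or the gripper's body presses on something with over 40 N, if the wrist force passes 120 N, or if a joint passes its speed limit or range.

## Working session

There is one attempt and no reset: what is moved stays moved. The work goes in short steps, Python scripts to look and compute and a tool call to move; the robot and the scene stay as the last step left them, time stands still between calls to the robot, and variables do not carry over. Pictures are saved under pics/ and viewed, about 12 in all and at most 16, crops included, and the job is handed in when it is done.

Besides the shell and the picture viewer there is one more tool, called after "Request:" by a JSON object that holds its "api" and its "payload". move_arm: Moves the arm, as the interface text tells. Its arguments: {"type":"object","properties":{"dp":{"type":"array","items":{"type":"array","items":{"type":"number"}}},"turn":{"type":"array","items":{"type":"number"}},"jaw":{"type":"array","items":{"type":"number"}},"grip_force":{"type":"number"}},"required":["dp","turn","jaw"]}

```bash
mkdir -p pics; cat > h.py <<'E'
import numpy as np,cv2
from bench import ctrl
from scipy.spatial.transform import Rotation as R
def cam(n):
    i=ctrl.camera_info(n);return np.array(i["intrinsics"]),np.array(i["extrinsics"]),i
def proj(n,p):
    K,E,_=cam(n);p=np.atleast_2d(p);c=p@E[:3,:3].T+E[:3,3];c=c*[1,-1,-1];u=c@K.T;return u[:,:2]/u[:,2:]
def ray(n,uv):
    K,E,_=cam(n);d=np.linalg.inv(K)@[uv[0],uv[1],1];d=d*[1,-1,-1];Rm=E[:3,:3];return -Rm.T@E[:3,3],Rm.T@d
def at(n,uv,z):
    o,d=ray(n,uv);return o+d*(z-o[2])/d[2]
def snap(n,f,crop=None,s=1):
    im=ctrl.get_image(n)
    if crop: a,b,c,d=crop;im=im[b:d,a:c]
    im=cv2.resize(im,None,fx=s,fy=s,interpolation=cv2.INTER_CUBIC);cv2.imwrite("pics/"+f,cv2.cvtColor(im,cv2.COLOR_RGB2BGR))
E
python3 - <<'E'
from h import *
np.set_printoptions(precision=4,suppress=True)
for n in("scene","top"):
    print(cam(n)[2]); o,_=ray(n,(256,192));print(n,o)
    snap(n,n+"0.png",s=1.5)
s=ctrl.get_state();print(s)
print(R.from_rotvec(s["tool_rot"]).as_matrix())
for n in("scene","top"):
  for t in["kit_case","flap_tab","socket_small","socket_medium","socket_large","dropper","bottle","flask","slide_box"]:
    for d in ctrl.look_for(n,t):
        if d["confidence"]>.2: print(n,t,np.round(d["rect"],1),round(d["confidence"],2),at(n,d["rect"][:2],0.03))
E
```

```text
{'intrinsics': array([[366.1963,   0.    , 262.8909],
       [  0.    , 366.1963, 193.3317],
       [  0.    ,   0.    ,   1.    ]]), 'extrinsics': array([[-0.5588, -0.8291, -0.0179,  0.28  ],
       [ 0.5569, -0.3911,  0.7327, -0.333 ],
       [-0.6145,  0.3995,  0.6803, -0.852 ],
       [ 0.    ,  0.    ,  0.    ,  1.    ]])}
scene [-0.1816  0.4422  0.8286]
{'intrinsics': array([[417.5497,   0.    , 258.5087],
       [  0.    , 417.5497, 193.4308],
       [  0.    ,   0.    ,   1.    ]]), 'extrinsics': array([[ 0.0011, -1.    ,  0.0076, -0.012 ],
       [ 0.9941,  0.002 ,  0.1089, -0.5018],
       [-0.1089,  0.0075,  0.994 , -1.3002],
       [ 0.    ,  0.    ,  0.    ,  1.    ]])}
top [ 0.3573 -0.0013  1.3471]
{'time': 0.1, 'joint_positions': array([ 1.1971,  0.3217, -0.0701,  1.4516,  0.0226,  1.3708, -0.0569]), 'qd': array([-0.0009, -0.0021, -0.0006, -0.0017, -0.0006,  0.0013,  0.0001]), 'joint_torque': array([ -0.001 , -49.2571,  -0.4065, -31.3398,  -0.0643,   0.0395,
         0.0001]), 'position': array([ 0.2455, -0.6012,  0.1959]), 'tool_rot': array([-3.081 , -0.6051,  0.0007]
[... 1195 characters left out ...]
8 [0.5665 0.1643 0.03  ]
top kit_case [355.  208.8 103.7  72.7] 0.69 [ 0.4532 -0.3168  0.03  ]
top flap_tab [355.  210.9 100.   76.1] 0.7 [ 0.4466 -0.3166  0.03  ]
top dropper [315.5 150.4  12.7  12.5] 0.63 [ 0.641  -0.1942  0.03  ]
top dropper [183.2 187.5   4.1   9.2] 0.59 [0.52   0.2279 0.03  ]
top dropper [196.2 209.1   9.3   5.7] 0.56 [0.4514 0.1854 0.03  ]
top bottle [174.8 220.2  16.5  15.2] 0.56 [0.4163 0.2521 0.03  ]
top flask [272.7 205.   23.2  18.8] 0.66 [ 0.4648 -0.0562  0.03  ]
top slide_box [138.8 206.1  18.7  19.9] 0.71 [0.4606 0.3666 0.03  ]
top slide_box [204.3 169.9  11.   17.9] 0.45 [0.5767 0.1618 0.03  ]
top slide_box [165.4 247.4   3.1  16.9] 0.44 [0.3314 0.2795 0.03  ]
```

View pics/scene0.png

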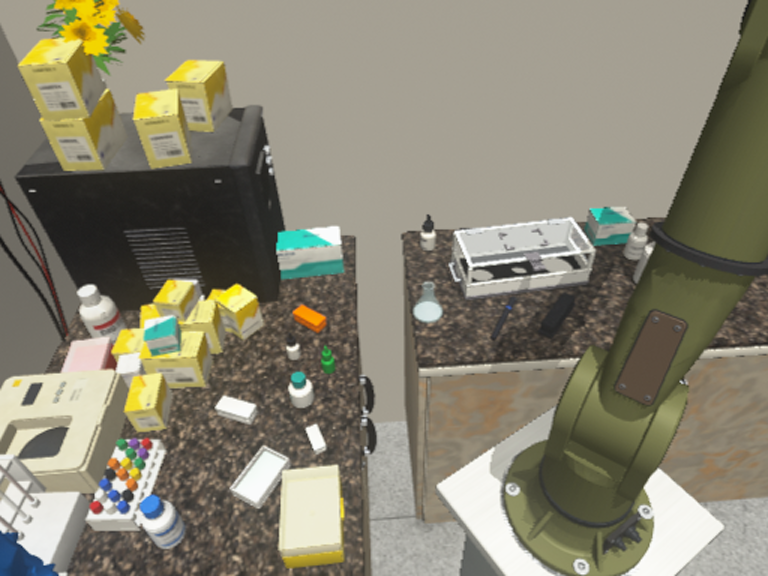

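View pics/top0.png

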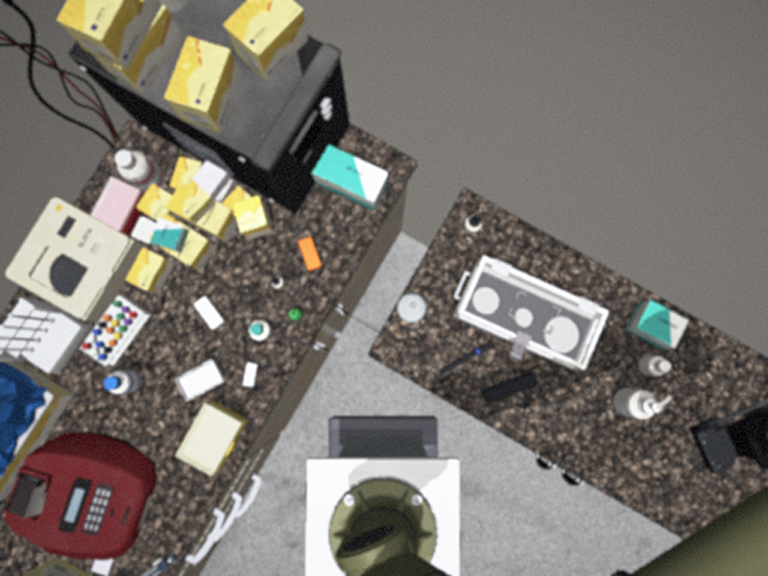

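The top view (1.5×) shows the case at (531,312) with the tab at (520,345). From left to right its holes are medium (486,300), small (523,317) and large (561,335). The flask is at (410,307). On the left bench I see the dropper (277,283), a green look-alike (294,314), the bottle (259,330) and the slide box (208,312), with a smaller white box at (250,374). The larger dropper look-alike is at (473,222).

```bash
python3 - <<'E'
from h import *
snap("top","case.png",(295,160,415,250),6)
snap("top","left.png",(120,150,220,260),5)
np.set_printoptions(precision=4,suppress=True)
for n in("scene","top"):
  for t in["dropper","bottle","flask","slide_box","kit_case"]:
    for d in ctrl.masks_of(n,t):
        if d["confidence"]<.3: continue
        m=d["region"].astype(np.uint8);c,h=cv2.findContours(m,0,2);c=max(c,key=cv2.contourArea)
        r=d["rect"]; b=(r[0],r[1]+r[3]/2)
        print(n,t,round(d["confidence"],2),np.round(r,1),"bottom@0",at(n,b,0),"ctr@.03",at(n,r[:2],.03), "minrect",[np.round(x,1) for x in cv2.minAreaRect(c)])
E
```

```text
scene dropper 0.59 [285.  158.6  10.   20.7] bottom@0 [ 0.6277 -0.1807  0.    ] ctr@.03 [ 0.6453 -0.1929  0.03  ] minrect [array([284.5, 155.5]), array([19.,  7.]), np.float64(90.0)]
scene dropper 0.58 [192.5 230.8   6.   11.9] bottom@0 [ 0.53   0.232 -0.   ] ctr@.03 [0.5247 0.2297 0.03  ] minrect [array([195. , 230.5]), array([ 8., 15.]), np.float64(0.0)]
scene dropper 0.57 [218.3 240.3  10.   20.5] bottom@0 [ 0.441  0.194 -0.   ] ctr@.03 [0.4505 0.1853 0.03  ] minrect [array([218., 240.]), array([16.,  8.]), np.float64(90.0)]
scene bottle 0.81 [201.1 257.4  15.1  26.4] bottom@0 [0.4073 0.2659 0.    ] ctr@.03 [0.4245 0.2527 0.03  ] minrect [array([200. , 259.5]), array([23., 16.]), np.float64(90.0)]
scene flask 0.88 [284.9 201.4  21.5  25.8] bottom@0 [ 0.4473 -0.0468 -0.    ] ctr@.03 [ 0.4694 -0.0624  0.03  ] minrect [array([282.2, 202.5]), array([26.8, 19.9]), np.float64(70.6)]
scene slide_box 0.75 [158.6 273.9  23.9  21. ] bottom@0 [0.4322 0.3784 0.    ] ctr@.03 [0.4401 0.3684 0.03  ] minrect [array([157. , 272.9]), array([26.6, 13.1]), np.float64(16.4)]
scene slide_box 0.73 [205.
[... 1238 characters left out ...]
 0.74 [140.1 208.4  17.9  16.6] bottom@0 [0.4287 0.3697 0.    ] ctr@.03 [0.4533 0.3622 0.03  ] minrect [array([139. , 208.4]), array([21., 10.]), np.float64(53.1)]
top slide_box 0.68 [164.8 247.8   6.3  17.4] bottom@0 [0.302 0.287 0.   ] ctr@.03 [0.3301 0.2813 0.03  ] minrect [array([166. , 249.5]), array([13.,  6.]), np.float64(90.0)]
top slide_box 0.46 [204.4 168.2  16.2  16.7] bottom@0 [0.5598 0.1649 0.    ] ctr@.03 [0.5822 0.1616 0.03  ] minrect [array([205.9, 168.7]), array([20.2,  8.8]), np.float64(74.1)]
top kit_case 0.76 [354.  209.3 105.3  73.2] bottom@0 [ 0.3362 -0.3179  0.    ] ctr@.03 [ 0.4516 -0.3136  0.03  ] minrect [array([350.2, 211.5]), array([99.3, 55.4]), np.float64(24.0)]
```

View pics/case.png

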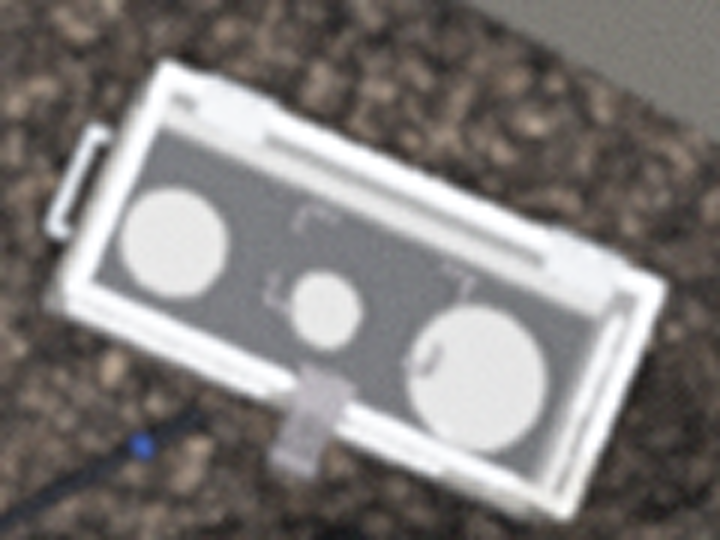

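View pics/left.png

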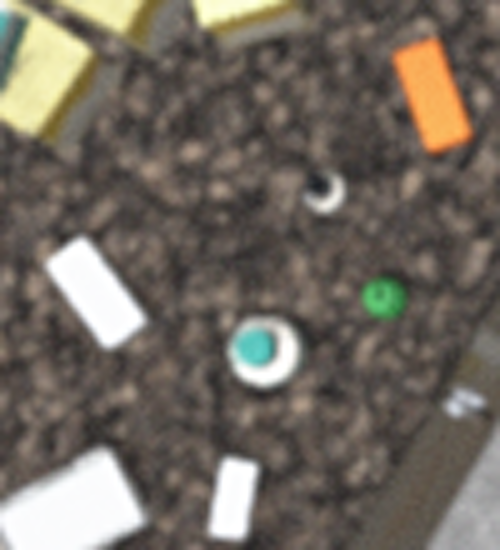

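The case crop shows the hole centres at (173,242), (326,310) and (478,380), the tab running from (325,375) to (293,475), and the back top corners at (165,62) and (665,280). In the left crop the bottle body is at (265,352) with its cap at (257,346). The dropper body is at (325,190), and the large white box is at (96,292), running from about (65,250) to (127,335).

```bash
cat > pose.py <<'E'
from h import *
from scipy.optimize import least_squares
uv=lambda a:np.array(a)/6+[295,160]
P=[(( -0.0,88),25,(173,242)),((0,0),25,(326,310)),((0,-88),25,(478,380))]
cor=[((65,138),88,(165,62)),((65,-138),88,(665,280))]
def w(p,x,y,z): c,s=np.cos(p[2]),np.sin(p[2]);return np.array([p[0]+c*x-s*y,p[1]+s*x+c*y,z])/[1,1,1]
def res(q):
    p=q[:3];r=[]
    for (x,y),z,u in P: r+=list(proj("top",w(p,(x)/1e3+q[3],y/1e3,z/1e3))[0]-uv(u))
    for (x,y),z,u in cor: r+=list(proj("top",w(p,x/1e3,y/1e3,z/1e3))[0]-uv(u))
    return r
E
python3 - <<'E'
from pose import *
np.set_printoptions(precision=4,suppress=True)
s=least_squares(res,[.45,-.317,-.4,0]);q=s.x;print(q,np.round(s.fun,1))
for z in(91.5,100,110): print("tab px crop",z,(proj("top",w(q,-.09,0,z/1e3))[0]-[295,160])*6)
print("scene tab shut",proj("scene",w(q,-.09,0,.0915)))
print("front corners",[(proj("top",w(q,-.065,y,.088))[0]-[295,160])*6 for y in(.138,-.138)])
L=lambda a:np.array(a)/5+[120,150]
for n,u,z in[("bottle body",(265,352),.05),("cap",(257,346),.068),("dropper",(325,190),.04),("dtip",(318,183),.06),("box",(96,292),.026),("b1",(65,250),.026),("b2",(127,335),.026)]:print(n,at("top",L(u),z))
for x in ctrl.masks_of("scene","bottle")[:1]:pass
for n,p in [("bottle",(.41,.253,.034)),("dropper",(.515,.226,.03)),("flask",(.46,-.058,.03))]:print(n,proj("scene",p))
print("flask base top", at("top",(274,205),.005),at("top",(273,203),.078))
E
```

```text
[ 0.4524 -0.3041 -0.4224 -0.0094] [ 0.2  0.2  0.2  0.2  0.4 -0.  -0.5 -0.5 -0.3  0.2]
tab px crop 91.5 [294.0732 449.4169]
tab px crop 100 [297.691  449.2434]
tab px crop 110 [302.0106 449.0361]
scene tab shut [[358.3259 178.7575]]
front corners [array([ 60.2482, 290.963 ]), array([565.9014, 517.708 ])]
bottle body [0.4148 0.2538 0.05  ]
cap [0.4176 0.2552 0.068 ]
dropper [0.5172 0.2204 0.04  ]
dtip [0.5191 0.2215 0.06  ]
box [0.4536 0.3662 0.026 ]
b1 [0.4803 0.3867 0.026 ]
b2 [0.4264 0.3458 0.026 ]
bottle [[203.2695 260.1403]]
dropper [[195.1292 232.3272]]
flask [[285.5797 203.6932]]
flask base top [ 0.4669 -0.0614  0.005 ] [ 0.467  -0.0551  0.078 ]
```

```bash
cat > nav.py <<'E'
from h import *
C=np.array([.4524,-.3041,-.4224])
def cw(x,y,z): # case mm -> world
    c,s=np.cos(C[2]),np.sin(C[2]);x,y=x/1e3,y/1e3;return [C[0]+c*x-s*y,C[1]+s*x+c*y,z/1e3]
def go(*wps,dmax=.2,tmax=30):
    """wps: (x,y,z,yawdeg of tool x); prints calls (dp units, turn units)"""
    s=ctrl.get_state();p=np.array(s["position"]);M=R.from_rotvec(s["tool_rot"]).as_matrix()
    print("t",round(s["time"],1),"pos",np.round(p,4),"yaw",round(np.degrees(np.arctan2(M[1,0],M[0,0])),1),"f",np.round(s["ft_force"],1),"g",round(s["grip_width"],3),"q",np.round(s["joint_positions"],2))
    for x,y,z,a in wps:
        g=np.array([x,y,z]);M0=M
        da=-(a-np.degrees(np.arctan2(M[1,0],M[0,0]))+180)%360-180
        n=max(1,int(np.ceil(max(np.linalg.norm(g-p)/dmax,abs(da)/tmax))))
        for k in range(n):
            d=np.round(M.T@(g-p)/(n-k)/.03,2)
            u=round(-((a-np.degrees(np.arctan2(M[1,0],M[0,0]))+180)%360-180)/(n-k)/5,2)
            print("  dp",d.tolist(),"turn",u,"rows",max(int(np.ceil(np.linalg.norm(d)*.03/.048)),int(np.ceil(abs(u)*5/8))))
            p=p+M@d*.03;M=M@R.from_euler("z",5*u,degrees=True).as_matrix()
        print(" -> ",np.round(p,4))
E
python3 - <<'E'
from nav import *
t=cw(-90,0,91.5);go((t[0],t[1],.19,-24.2))
E
```

```text
t 1.6 pos [ 0.2458 -0.6018  0.1969] yaw 22.2 f [ 0.1 -1.2  0.9] g 1.003 q [ 1.2   0.32 -0.07  1.45  0.02  1.37 -0.06]
  dp [4.03, -4.38, 0.11] turn 4.64 rows 4
  dp [1.98, -5.61, 0.12] turn 4.64 rows 4
 ->  [ 0.3703 -0.2671  0.1899]
```

Request:
{"api": "move_arm", "payload": {"dp": [[4.03, -4.38, 0.11], [4.03, -4.38, 0.11], [4.03, -4.38, 0.11], [4.03, -4.38, 0.11], [4.03, -4.38, 0.11]], "turn": [4.64, 4.64, 4.64, 4.64, 4.64], "jaw": [0.15, 0.15, 0.15, 0.15, 0.15]}}

```text
time: 2.15
position: [0.3111, -0.4299, 0.1941]
tool_rot: [-3.141, 0.015, -0.002]
ft_force: [0.1, -0.1, 0.1]
grip_width: 0.642
```

Request:
{"api": "move_arm", "payload": {"dp": [[1.98, -5.61, 0.12], [1.98, -5.61, 0.12], [1.98, -5.61, 0.12], [1.98, -5.61, 0.12], [1.98, -5.61, 0.12]], "turn": [4.64, 4.64, 4.64, 4.64, 4.64], "jaw": [0.15, 0.15, 0.15, 0.15, 0.15]}}

```text
time: 2.65
position: [0.3724, -0.2632, 0.1904]
tool_rot: [-3.074, 0.646, -0.002]
ft_force: [0.9, 0.7, 0.4]
grip_width: 0.573
```

```bash
python3 - <<'E'
from nav import *
for a in(0,.1,.2):
    p=cw(62-152*np.cos(a),0,88+152*np.sin(a)+3.5);print(a,proj("scene",p),proj("top",p))
t=cw(-90,0,91.5);go((t[0],t[1],.083,-24.2))
snap("scene","tab.png",(300,130,420,210),6)
E
```

```text
0 [[358.32804095 178.74881075]] [[344.02351114 234.89428535]]
0.1 [[359.03352406 174.79991063]] [[345.20580042 234.60736962]]
0.2 [[359.56249172 170.50788828]] [[346.60700887 233.84101443]]
t 2.6 pos [ 0.3724 -0.2632  0.1904] yaw -23.8 f [0.9 0.7 0.4] g 0.573 q [ 0.86 -0.08 -0.28  1.91 -0.02  1.31 -1.4 ]
  dp [-0.01, 0.15, 3.58] turn 0.09 rows 3
 ->  [ 0.3705 -0.2672  0.083 ]
```

View pics/tab.png

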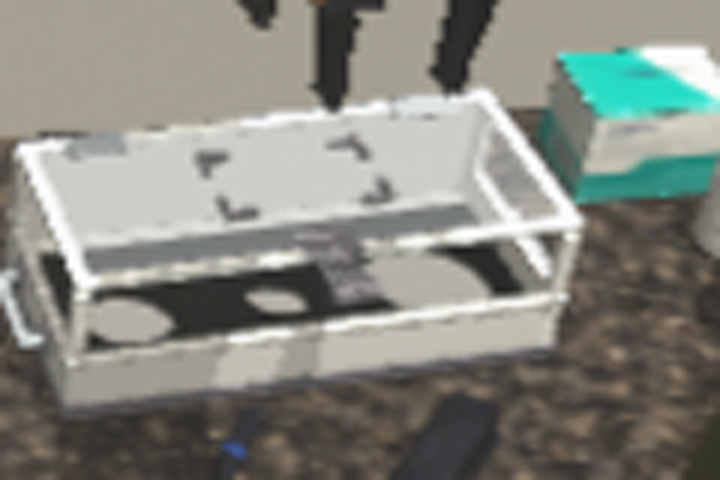

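The tab is at about (348,283) in the crop, which is pixel (358,177), so the flap is roughly 0.04 ajar. I'll descend and pinch it.

Request:
{"api": "move_arm", "payload": {"dp": [[-0.01, 0.1, 1.8], [-0.01, 0.1, 3.68], [-0.01, 0.1, 3.68], [-0.01, 0.1, 3.68], [-0.01, 0.1, 3.68]], "turn": [0, 0, 0, 0, 0], "jaw": [0.15, 0.15, 0.15, 0.15, 0.15]}}

```text
time: 3.2
position: [0.3699, -0.2715, 0.0815]
tool_rot: [3.07, -0.66, 0.004]
ft_force: [0.2, -0.9, 0.7]
grip_width: 0.572
```

Request:
{"api": "move_arm", "payload": {"dp": [[0, 0, 0], [0, 0, 0], [0, 0, 0], [0, 0, 0], [0, 0, 0]], "turn": [0, 0, 0, 0, 0], "jaw": [-0.7, -0.7, -0.7, -0.7, -0.7], "grip_force": 10}}

```text
time: 3.7
position: [0.3689, -0.2698, 0.0798]
tool_rot: [3.072, -0.658, 0.001]
ft_force: [0.6, -0.4, -0.0]
grip_width: 0.215
```

```bash
python3 - <<'E'
from nav import *
go(); p=np.array(ctrl.get_state()["position"]);d=p[:2]-C[:2];c,s=np.cos(C[2]),np.sin(C[2]);print("case",c*d[0]+s*d[1],-s*d[0]+c*d[1])
for a in np.arange(.0,1.5,.15): print(round(a,2),np.round([152*(np.cos(.05)-np.cos(a)),152*(np.sin(a)-np.sin(.05))],1))
E
```

```text
t 3.7 pos [ 0.3689 -0.2698  0.0798] yaw -24.2 f [ 0.6 -0.4 -0. ] g 0.215 q [ 0.86  0.02 -0.29  2.05  0.01  1.08 -1.42]
case -0.09020974421979253 -0.002970655489856193
0.0 [-0.2 -7.6]
0.15 [ 1.5 15.1]
0.3 [ 6.6 37.3]
0.45 [14.9 58.5]
0.6 [26.4 78.2]
0.75 [40.6 96. ]
0.9 [ 57.3 111.5]
1.05 [ 76.2 124.3]
1.2 [ 96.7 134.1]
1.35 [118.5 140.7]
```

Request:
{"api": "move_arm", "payload": {"dp": [[0, 0, 0], [0, 0, 0]], "turn": [0, 0], "jaw": [-0.7, -0.7]}}

```text
time: 3.9
position: [0.3687, -0.2697, 0.0795]
tool_rot: [3.072, -0.658, -0.0]
ft_force: [-0.3, -0.1, -0.3]
grip_width: 0.157
```

```bash
python3 - <<'E'
from nav import *
go()
snap("scene","tab2.png",(300,110,420,210),6)
E
```

```text
t 3.9 pos [ 0.3687 -0.2697  0.0795] yaw -24.2 f [-0.3 -0.1 -0.3] g 0.157 q [ 0.86  0.02 -0.29  2.05  0.01  1.08 -1.42]
```

View pics/tab2.png

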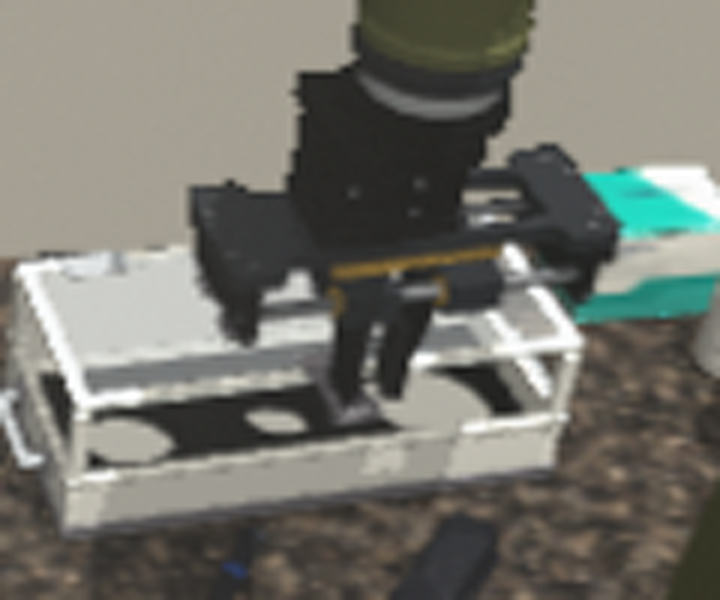

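```bash
python3 - <<'E'
from nav import *
s=ctrl.get_state();p=np.array(s["position"]);M=R.from_rotvec(s["tool_rot"]).as_matrix()
c=lambda p:np.round((proj("scene",p)-[300,110])*6)
print("tcp",c(p),"grasp",c(p-M[:,2]*.019),"tipL",c(p-M[:,1]*.007),c(p+M[:,1]*.007))
for a in(0,.05,.1):
  for r in(127,152,163): print(a,r,[c(cw(62-r*np.cos(a),y,88+r*np.sin(a)+3)).tolist() for y in(-12,12)])
E
```

```text
tcp [[352. 430.]] grasp [[358. 402.]] tipL [[339. 432.]] [[365. 428.]]
0 127 [[[355.0, 380.0]], [[310.0, 385.0]]]
0 152 [[[372.0, 410.0]], [[327.0, 416.0]]]
0 163 [[[380.0, 424.0]], [[335.0, 430.0]]]
0.05 127 [[[356.0, 370.0]], [[312.0, 376.0]]]
0.05 152 [[[375.0, 399.0]], [[330.0, 405.0]]]
0.05 163 [[[383.0, 412.0]], [[337.0, 418.0]]]
0.1 127 [[[358.0, 360.0]], [[314.0, 366.0]]]
0.1 152 [[[377.0, 387.0]], [[331.0, 392.0]]]
0.1 163 [[[385.0, 399.0]], [[339.0, 405.0]]]
```

```bash
python3 - <<'E'
from nav import *
s=ctrl.get_state();M=R.from_rotvec(s["tool_rot"]).as_matrix()
p=np.array([.3724,-.2632,.1904]);g=.573*.087/2
c=lambda p,v:np.round((proj("scene",p)-[300,v])*6)
for h in(0,.01,.02): print(h,[c(p-M[:,2]*h+k*M[:,1]*(g+.005),130).tolist() for k in(-1,0,1)])
im=cv2.imread("pics/tab2.png")
for y in range(370,445,12): print(y,[tuple(im[y,x]) for x in range(330,408,12)])
print([ (round(d["confidence"],2),np.round(d["rect"],1)) for d in ctrl.look_for("scene","flap_tab")])
E
```

```text
0 [[[314.0, 144.0]], [[374.0, 137.0]], [[433.0, 130.0]]]
0.01 [[[317.0, 127.0]], [[377.0, 120.0]], [[437.0, 113.0]]]
0.02 [[[320.0, 110.0]], [[381.0, 103.0]], [[441.0, 96.0]]]
370 [(np.uint8(53), np.uint8(53), np.uint8(54)), (np.uint8(37), np.uint8(38), np.uint8(38)), (np.uint8(35), np.uint8(35), np.uint8(36)), (np.uint8(115), np.uint8(122), np.uint8(123)), (np.uint8(55), np.uint8(58), np.uint8(58)), (np.uint8(40), np.uint8(42), np.uint8(42)), (np.uint8(30), np.uint8(32), np.uint8(33))]
382 [(np.uint8(58), np.uint8(58), np.uint8(59)), (np.uint8(36), np.uint8(38), np.uint8(38)), (np.uint8(38), np.uint8(39), np.uint8(40)), (np.uint8(82), np.uint8(86), np.uint8(88)), (np.uint8(65), np.uint8(68), np.uint8(70)), (np.uint8(40), np.uint8(41), np.uint8(42)), (np.uint8(64), np.uint8(67), np.uint8(67))]
394 [(np.uint8(84), np.uint8(83), np.uint8(85)), (np.uint8(41), np.uint8(43), np.uint8(44)), (np.uint8(43), np.uint8(43), np.uint8(45)), (np.uint8(103), np.uint8(106), np.uint8(107)), (np.uint8(110), np.uint8(115), np.uint8(117)), (np.uint8(52), np.uint8(54), np.uint8(54)), (np.uint8(99), np.ui
[... 716 characters left out ...]
t8(41)), (np.uint8(35), np.uint8(37), np.uint8(37)), (np.uint8(43), np.uint8(46), np.uint8(46)), (np.uint8(43), np.uint8(46), np.uint8(46)), (np.uint8(59), np.uint8(63), np.uint8(64)), (np.uint8(64), np.uint8(68), np.uint8(69)), (np.uint8(116), np.uint8(124), np.uint8(126))]
442 [(np.uint8(128), np.uint8(137), np.uint8(139)), (np.uint8(141), np.uint8(150), np.uint8(151)), (np.uint8(177), np.uint8(189), np.uint8(192)), (np.uint8(169), np.uint8(181), np.uint8(183)), (np.uint8(189), np.uint8(202), np.uint8(204)), (np.uint8(176), np.uint8(188), np.uint8(190)), (np.uint8(155), np.uint8(164), np.uint8(166))]
[(0.84, array([348.8, 167.3,  93.9,  26.2])), (0.28, array([157.9, 275. ,  24.9,  18.4]))]
```

```bash
python3 - <<'E'
from nav import *
s=ctrl.get_state();p=np.array(s["position"]);M=R.from_rotvec(s["tool_rot"]).as_matrix()
c=lambda p,n,o:np.round((proj(n,p)-o)*6).tolist()
for q in[(65,138,88),(-65,138,88),(-65,-138,88),(65,-138,88)]:print(q,c(cw(*q),"scene",[300,110]))
for h in(0,.019,.07,.1,.15,.2):print(h,"top",c(p-M[:,2]*h,"top",[280,160]),"scene",c(p-M[:,2]*h,"scene",[300,110]),"jaw ends",c(p-M[:,2]*h+M[:,1]*.095,"scene",[300,110]),c(p-M[:,2]*h-M[:,1]*.095,"scene",[300,110]),c(p-M[:,2]*h+M[:,1]*.095,"top",[280,160]),c(p-M[:,2]*h-M[:,1]*.095,"top",[280,160]))
snap("top","t2.png",(280,160,410,260),6)
E
```

```text
(65, 138, 88) [[12.0, 270.0]]
(-65, 138, 88) [[75.0, 420.0]]
(-65, -138, 88) [[582.0, 355.0]]
(65, -138, 88) [[483.0, 214.0]]
0 top [[384.0, 453.0]] scene [[352.0, 430.0]] jaw ends [[527.0, 407.0]] [[174.0, 453.0]] [[558.0, 531.0]] [[211.0, 375.0]]
0.019 top [[392.0, 452.0]] scene [[358.0, 402.0]] jaw ends [[534.0, 379.0]] [[178.0, 425.0]] [[569.0, 532.0]] [[217.0, 374.0]]
0.07 top [[415.0, 451.0]] scene [[375.0, 323.0]] jaw ends [[557.0, 300.0]] [[189.0, 346.0]] [[599.0, 534.0]] [[232.0, 369.0]]
0.1 top [[430.0, 451.0]] scene [[385.0, 274.0]] jaw ends [[570.0, 251.0]] [[196.0, 297.0]] [[618.0, 535.0]] [[242.0, 367.0]]
0.15 top [[455.0, 450.0]] scene [[403.0, 189.0]] jaw ends [[594.0, 166.0]] [[208.0, 212.0]] [[653.0, 538.0]] [[259.0, 362.0]]
0.2 top [[484.0, 449.0]] scene [[423.0, 97.0]] jaw ends [[620.0, 75.0]] [[221.0, 120.0]] [[690.0, 541.0]] [[278.0, 357.0]]
```

View pics/t2.png

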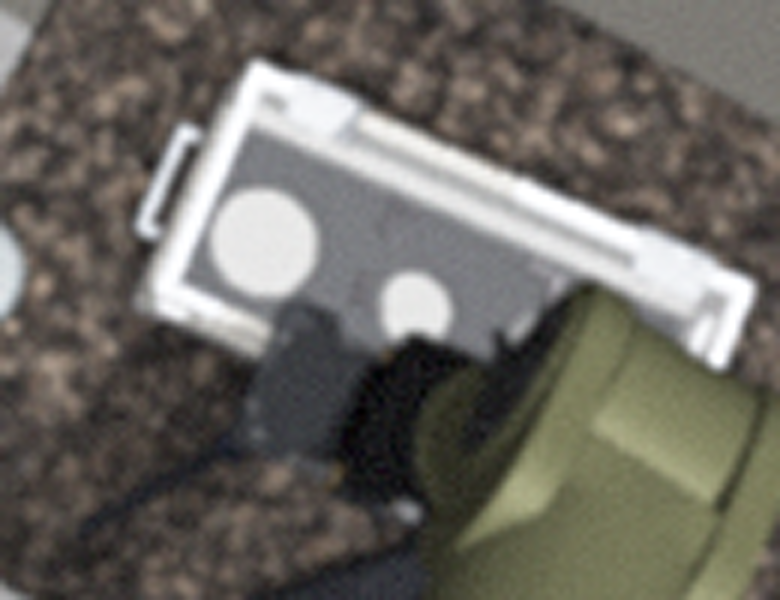

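The fingertips appear about 20 mm higher in the scene view than the pose reports, and the jaws closed on nothing. I'll raise, reopen, shift a little towards +y of the case and pinch lower, watching the force.

Request:
{"api": "move_arm", "payload": {"dp": [[0, 0, -0.8], [0, 0, -0.8], [0, -0.15, -0.8], [0, -0.15, -0.8], [0, -0.15, -0.8]], "turn": [0, 0, 0, 0, 0], "jaw": [0.4, 0.4, 0.4, 0.4, 0.4]}}

```text
time: 4.55
position: [0.3702, -0.2651, 0.1028]
tool_rot: [-3.072, 0.657, 0.002]
ft_force: [-0.5, 0.3, -0.3]
grip_width: 0.521
```

Request:
{"api": "move_arm", "payload": {"dp": [[0, 0, 0], [0, 0, 0.5], [0, 0, 0.8], [0, 0, 1.1], [0, 0, 1.1]], "turn": [0, 0, 0, 0, 0], "jaw": [0.4, 0.4, 0.4, 0.4, 0.4]}}

```text
time: 5.05
position: [0.3696, -0.2649, 0.0691]
tool_rot: [-3.071, 0.658, 0.004]
ft_force: [0.7, -0.6, -0.6]
grip_width: 0.693
```

Request:
{"api": "move_arm", "payload": {"dp": [[0, 0, 0.1], [0, 0, 0.2], [0, 0, 0.3], [0, 0, 0.4], [0, 0, 0.4]], "turn": [0, 0, 0, 0, 0], "jaw": [0.3, 0.3, 0.3, 0.3, 0.3]}}

```text
time: 5.55
position: [0.3704, -0.2655, 0.0582]
tool_rot: [-3.072, 0.658, 0.001]
ft_force: [-0.2, -0.1, 0.1]
grip_width: 0.649
```

Request:
{"api": "move_arm", "payload": {"dp": [[0, 0, 0], [0, 0, 0], [0, 0, 0], [0, 0, 0], [0, 0, 0]], "turn": [0, 0, 0, 0, 0], "jaw": [-0.7, -0.7, -0.7, -0.7, -0.7]}}

```text
time: 6.05
position: [0.3707, -0.2657, 0.0586]
tool_rot: [3.072, -0.658, 0.0]
ft_force: [0.6, 0.0, 0.3]
grip_width: 0.285
```

Request:
{"api": "move_arm", "payload": {"dp": [[0, 0, 0], [0, 0, 0], [0, 0, 0]], "turn": [0, 0, 0], "jaw": [-0.7, -0.7, -0.7]}}

```text
time: 6.35
position: [0.3707, -0.2656, 0.0586]
tool_rot: [3.072, -0.658, 0.0]
ft_force: [-0.1, 1.0, 1.3]
grip_width: 0.274
```

Request:
{"api": "move_arm", "payload": {"dp": [[0.05, 0, -0.5], [0.22, 0, -1.24], [0.5, 0, -1.95], [0.88, 0, -2.61], [0.88, 0, -2.61]], "turn": [0, 0, 0, 0, 0], "jaw": [-0.7, -0.7, -0.7, -0.7, -0.7]}}

```text
time: 6.85
position: [0.3952, -0.2767, 0.1393]
tool_rot: [3.071, -0.658, 0.0]
ft_force: [-3.8, 3.0, 3.8]
grip_width: 0.272
```

```bash
python3 - <<'E'
from nav import *
go()
snap("scene","lift.png",(300,80,420,200),5)
E
```

```text
t 6.8 pos [ 0.3952 -0.2767  0.1393] yaw -24.2 f [-3.8  3.   3.8] g 0.272 q [ 0.85  0.02 -0.29  1.92  0.01  1.2  -1.44]
```

View pics/lift.png

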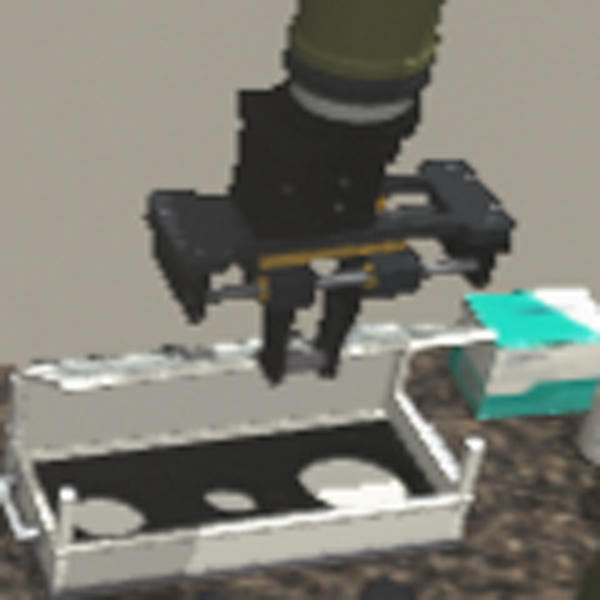

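The picture shows the flap edge-on at about 0.6 rad, with the tab between the fingers. I'll continue the arc, biased slightly outwards.

Request:
{"api": "move_arm", "payload": {"dp": [[0.4, 0, -0.67], [0.97, 0, -1.19], [1.61, 0, -1.62], [2.31, 0, -1.96], [2.31, 0, -1.96]], "turn": [0, 0, 0, 0, 0], "jaw": [-0.7, -0.7, -0.7, -0.7, -0.7]}}

```text
time: 7.4
position: [0.4602, -0.3062, 0.1974]
tool_rot: [3.071, -0.657, 0.005]
ft_force: [-2.5, 0.5, 7.0]
grip_width: 0.272
```

Request:
{"api": "move_arm", "payload": {"dp": [[0.37, 0, -0.15], [0.74, 0, -0.22], [1.1, 0, -0.3], [1.5, 0, -0.3], [1.5, 0, -0.3]], "turn": [0, 0, 0, 0, 0], "jaw": [-0.7, -0.7, -0.7, -0.7, -0.7]}}

```text
time: 7.9
position: [0.5014, -0.3249, 0.2069]
tool_rot: [3.07, -0.657, 0.008]
ft_force: [-0.3, -0.4, 9.3]
grip_width: 0.274
```

```bash
python3 - <<'E'
from nav import *
go();go((.4,-.2,.3,-24.2))
snap("scene","open.png",(280,50,420,190),4)
E
```

```text
t 7.9 pos [ 0.5014 -0.3249  0.2069] yaw -24.2 f [-0.3 -0.4  9.3] g 0.274 q [ 0.79  0.22 -0.31  1.57  0.07  1.36 -1.51]
t 7.9 pos [ 0.5014 -0.3249  0.2069] yaw -24.2 f [-0.3 -0.4  9.3] g 0.274 q [ 0.79  0.22 -0.31  1.57  0.07  1.36 -1.51]
  dp [-4.77, -2.41, -3.13] turn 0.01 rows 4
 ->  [ 0.4001 -0.2     0.2999]
```

View pics/open.png

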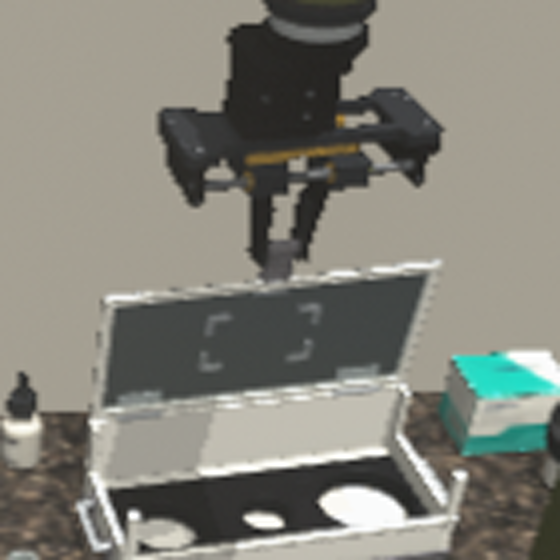

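The flap is upright, about 1.5 rad from its geometry, with its top edge running from (105,298) to (435,263). I'll release, go up, and work out the real tip offset from the images taken so far.

Request:
{"api": "move_arm", "payload": {"dp": [[0, 0, 0], [0, 0, 0], [0, 0, -0.3], [0, 0, -1.8], [0, 0, -3]], "turn": [0, 0, 0, 0, 0], "jaw": [0.1, 0.1, 0.1, 0.1, 0.1]}}

```text
time: 8.45
position: [0.4986, -0.3231, 0.2959]
tool_rot: [-3.072, 0.658, 0.001]
ft_force: [0.3, -0.3, 1.1]
grip_width: 0.536
```

```bash
python3 - <<'E'
from nav import *
M=R.from_rotvec([3.071,-.657,0]).as_matrix()
def fit(obs):
    def r(o):
        out=[]
        for p,g,org,s,l,rr in obs:
            for k,u in((-1,l),(1,rr)):
                q=np.array(p)+M@(o*[1,1,1]+[0,k*(g*.0435+.006),0]);out+=list(proj("scene",q)[0]-(np.array(u)/s+org))
        return out
    return least_squares(r,[0,0,0])
from scipy.optimize import least_squares
obs=[((.3724,-.2632,.1904),.573,[300,130],6,(330,105),(450,82)),((.3687,-.2697,.0795),.157,[300,110],6,(348,402),(391,396)),((.5014,-.3249,.2069),.274,[280,50],4,(259,265),(303,258)),((.3952,-.2767,.1393),.272,[300,80],5,(275,382),(325,375))]
for o in obs: 
    s=fit([o]);print(np.round(s.x*1e3,1),np.round(s.fun,1))
s=fit(obs);print("all",np.round(s.x*1e3,1),np.round(s.fun,1))
# axial offset only
go((.467,-.060,.21,-24.2))
print([ (n,at("top",u,.078)) for n,u in [("neck",(272.7,203.5))]])
E
```

```text
[23.8 16.5 -6.5] [-0.1 -0.7  0.1  0.7]
[93.  56.4 65.6] [-0. -0.  0.  0.]
[  2.    6.7 -20.5] [-0.  -0.3  0.   0.3]
[110.4  62.6  70. ] [-0.  -0.1  0.   0.1]
all [ -2.1   4.2 -23.5] [-0.1  0.2  0.7  1.5 -0.6 -0.3  0.3 -0.4 -0.2 -0.3 -0.1  0.2 -0.7 -0.4
  0.7 -0.4]
t 8.4 pos [ 0.4986 -0.3231  0.2959] yaw -24.2 f [ 0.3 -0.3  1.1] g 0.536 q [ 0.79  0.19 -0.31  1.43  0.06  1.54 -1.51]
  dp [-2.28, -3.78, 1.43] turn 0.0 rows 3
  dp [-2.27, -3.79, 1.44] turn 0.0 rows 3
 ->  [ 0.4671 -0.06    0.2099]
[('neck', array([ 0.46549076, -0.05416469,  0.078     ]))]
```

The fit over four images puts the fingertips about 20 mm above the reported TCP, with a small sideways offset. Next is the flask. I'll place vessels by relative height, so this bias cancels out.

Request:
{"api": "move_arm", "payload": {"dp": [[-2.25, -3.83, 0], [-2.25, -3.83, 0], [-2.25, -3.83, 0.5], [-2.25, -3.83, 1.5], [-2.25, -3.83, 1.5]], "turn": [0, 0, 0, 0, 0], "jaw": [0.5, 0.5, 0.5, 0.5, 0.5]}}

```text
time: 8.95
position: [0.4823, -0.1892, 0.2467]
tool_rot: [-3.072, 0.655, 0.009]
ft_force: [0.0, -0.3, -0.4]
grip_width: 0.746
```

Request:
{"api": "move_arm", "payload": {"dp": [[-2.25, -3.83, 1.5], [-2.25, -3.83, 2.5], [-2.25, -3.83, 3.5], [-2.25, -3.83, 4.0], [-2.25, -3.83, 4.0]], "turn": [0, 0, 0, 0, 0], "jaw": [0.5, 0.5, 0.5, 0.5, 0.5]}}

```text
time: 9.45
position: [0.4667, -0.0566, 0.1266]
tool_rot: [-3.073, 0.654, 0.013]
ft_force: [-0.4, -0.7, 1.2]
grip_width: 0.755
```

```bash
python3 - <<'E'
from nav import *
go((.468,-.057,.032,-24.2))
snap("scene","fl.png",(240,130,330,220),6)
E
```

```text
t 9.4 pos [ 0.4667 -0.0566  0.1266] yaw -24.0 f [-0.4 -0.7  1.2] g 0.755 q [ 0.59  0.02 -0.52  1.95  0.01  1.19 -1.93]
  dp [0.07, -0.01, 3.15] turn 0.04 rows 2
 ->  [ 0.468  -0.0569  0.032 ]
```

View pics/fl.png

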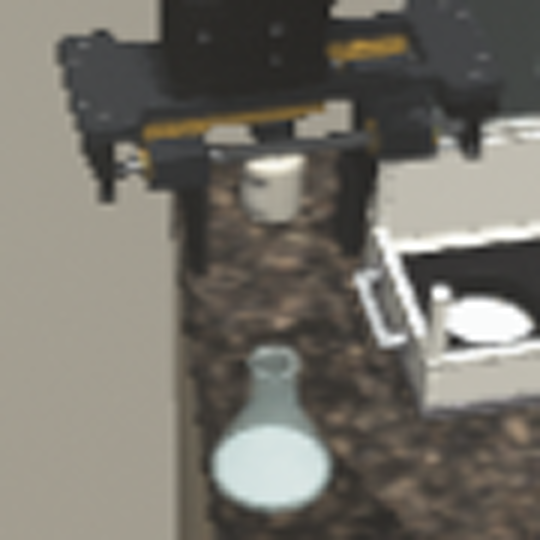

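The fingertips are at (197,270) and (350,250), with the flask neck rim at (272,357). I'll check whether they line up vertically.

```bash
python3 - <<'E'
from nav import *
f=lambda u:np.array(u)/6+[240,130]
print("rim",at("scene",f((272,358)),.078))
print("base",at("scene",f((272,465)),.008))
for z in(.127,.14,.148,.155):print(z,at("scene",f((273,260)),z))
for n in ("dropper","bottle"):pass
E
```

```text
rim [ 0.47072726 -0.06358126  0.078     ]
base [ 0.46435266 -0.06092664  0.008     ]
0.127 [ 0.48609673 -0.07414388  0.127     ]
0.14 [ 0.47372393 -0.06457578  0.14      ]
0.148 [ 0.46610991 -0.05868772  0.148     ]
0.155 [ 0.45944763 -0.05353567  0.155     ]
```

Request:
{"api": "move_arm", "payload": {"dp": [[0.09, 0.09, 1], [0.09, 0.09, 2], [0.09, 0.09, 2.8], [0.09, 0.09, 3.15], [0.09, 0.09, 3.15]], "turn": [0, 0, 0, 0, 0], "jaw": [0.4, 0.3, 0.2, 0.1, 0]}}

```text
time: 10.0
position: [0.472, -0.0635, 0.0357]
tool_rot: [3.071, -0.662, -0.0]
ft_force: [-0.3, -0.6, 0.5]
grip_width: 0.54
```

Request:
{"api": "move_arm", "payload": {"dp": [[0, 0, 0], [0, 0, 0], [0, 0, 0], [0, 0, 0], [0, 0, 0]], "turn": [0, 0, 0, 0, 0], "jaw": [-0.8, -0.8, -0.8, -0.8, -0.8]}}

```text
time: 10.5
position: [0.4721, -0.0625, 0.0361]
tool_rot: [3.071, -0.658, 0.003]
ft_force: [-0.6, -1.9, 4.0]
grip_width: 0.261
```

Request:
{"api": "move_arm", "payload": {"dp": [[0, 0, 0], [0, 0, 0]], "turn": [0, 0], "jaw": [-0.8, -0.8]}}

```text
time: 10.7
position: [0.472, -0.0626, 0.036]
tool_rot: [3.071, -0.658, 0.003]
ft_force: [-0.9, -1.6, 4.9]
grip_width: 0.26
```

```bash
python3 - <<'E'
from nav import *
a=cw(-9.4,-88,0);p=ctrl.get_state()["position"];go((p[0],p[1],.175,-24.2),(a[0],a[1],.175,-24.2),(a[0],a[1],p[2]+.006,-24.2))
E
```

```text
t 10.7 pos [ 0.472  -0.0626  0.036 ] yaw -24.2 f [-0.9 -1.6  4.9] g 0.26 q [ 0.57  0.13 -0.52  2.04  0.08  0.99 -1.98]
  dp [0.01, 0.0, -4.63] turn 0.0 rows 3
 ->  [ 0.4721 -0.0625  0.1749]
  dp [1.19, 5.27, 0.0] turn 0.0 rows 4
  dp [1.2, 5.28, 0.01] turn 0.0 rows 4
 ->  [ 0.4079 -0.3806  0.1749]
  dp [-0.01, -0.0, 4.43] turn 0.0 rows 3
 ->  [ 0.4078 -0.3807  0.042 ]
```

Request:
{"api": "move_arm", "payload": {"dp": [[0, 0, -0.5], [0, 0, -1.5], [0, 0, -3], [0, 0, -4.63], [0, 0, -4.63]], "turn": [0, 0, 0, 0, 0], "jaw": [-0.8, -0.8, -0.8, -0.8, -0.8]}}

```text
time: 11.2
position: [0.4757, -0.062, 0.1805]
tool_rot: [3.072, -0.657, 0.019]
ft_force: [1.3, -0.2, -0.8]
grip_width: 0.26
```

Request:
{"api": "move_arm", "payload": {"dp": [[0.25, 1.1, 0], [0.5, 2.3, 0], [0.75, 3.4, 0], [1, 4.4, 0], [1.19, 5.27, 0]], "turn": [0, 0, 0, 0, 0], "jaw": [-0.8, -0.8, -0.8, -0.8, -0.8]}}

```text
time: 11.7
position: [0.438, -0.222, 0.1729]
tool_rot: [-3.071, 0.659, 0.002]
ft_force: [1.2, -0.3, -0.4]
grip_width: 0.265
```

Request:
{"api": "move_arm", "payload": {"dp": [[0.25, 1.1, 0], [0.5, 2.3, 0], [0.75, 3.4, 0], [1, 4.4, 0], [1.2, 5.28, 0]], "turn": [0, 0, 0, 0, 0], "jaw": [-0.8, -0.8, -0.8, -0.8, -0.8]}}

```text
time: 12.2
position: [0.4061, -0.3811, 0.1726]
tool_rot: [-3.071, 0.659, 0.002]
ft_force: [0.9, -0.1, 0.1]
grip_width: 0.262
```

Request:
{"api": "move_arm", "payload": {"dp": [[0, 0, 0], [0, 0, 0]], "turn": [0, 0], "jaw": [-0.8, -0.8]}}

```text
time: 12.4
position: [0.4066, -0.3795, 0.1727]
tool_rot: [-3.07, 0.659, 0.003]
ft_force: [1.1, -0.3, -0.6]
grip_width: 0.259
```

```bash
python3 - <<'E'
from nav import *
a=cw(-9.4,-88,0);print(a);go((a[0]+.003,a[1],.100,-24.2),(a[0]+.003,a[1],.043,-24.2))
snap("scene","ins.png",(300,60,420,200),4)
E
```

```text
[np.float64(0.4077505270216402), np.float64(-0.3805119399227288), 0.0]
t 12.4 pos [ 0.4066 -0.3795  0.1727] yaw -24.2 f [ 1.1 -0.3 -0.6] g 0.259 q [ 0.9   0.15 -0.21  1.71  0.03  1.29 -1.32]
  dp [0.15, -0.02, 2.42] turn -0.01 rows 2
 ->  [ 0.4108 -0.3806  0.1001]
  dp [-0.0, 0.0, 1.9] turn 0.0 rows 2
 ->  [ 0.4108 -0.3805  0.0431]
```

View pics/ins.png

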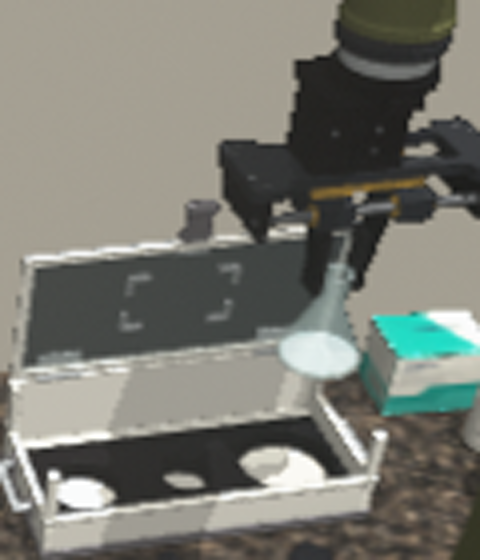

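```bash
python3 - <<'E'
from nav import *
print(at("scene",(300+320/4,60+355/4),.140),at("scene",(300+343/4,60+268/4),.215), cw(-9.4,-88,0))
h=np.array([300+283/4,60+467/4]);print("hole",at("scene",h,.015),proj("scene",cw(-9.4,-88,25)))
for n in("scene","top"):
  for d in ctrl.masks_of(n,"flask")[:2]: print(n,d["confidence"],d["rect"],at(n,d["rect"][:2],.165))
E
```

```text
[ 0.39941942 -0.37959588  0.14      ] [ 0.40351301 -0.38746976  0.215     ] [np.float64(0.4077505270216402), np.float64(-0.3805119399227288), 0.0]
hole [ 0.4109146  -0.38264466  0.015     ] [[371.53365165 175.22139567]]
scene 0.55 [377.2, 139.4, 22.5, 25.5] [ 0.41781438 -0.37977171  0.165     ]
top 0.52 [273.2, 203.6, 19.2, 16.9] [ 0.45779165 -0.05196169  0.165     ]
```

Request:
{"api": "move_arm", "payload": {"dp": [[0.17, -0.02, 0.5], [0.17, -0.02, 1.5], [0.17, -0.02, 2.5], [0.17, -0.02, 3], [0.17, -0.02, 3]], "turn": [0, 0, 0, 0, 0], "jaw": [-0.8, -0.8, -0.8, -0.8, -0.8]}}

```text
time: 13.05
position: [0.4107, -0.3795, 0.0811]
tool_rot: [-3.069, 0.656, 0.007]
ft_force: [-0.1, 0.1, -0.3]
grip_width: 0.263
```

Request:
{"api": "move_arm", "payload": {"dp": [[0, 0, 0.3], [0, 0, 0.6], [0, 0, 0.9], [0, 0, 1.15], [0, 0, 1.27]], "turn": [0, 0, 0, 0, 0], "jaw": [-0.8, -0.8, -0.8, -0.8, -0.8]}}

```text
time: 13.55
position: [0.4116, -0.3813, 0.0451]
tool_rot: [-3.072, 0.658, 0.001]
ft_force: [0.2, 1.2, -0.2]
grip_width: 0.261
```

Request:
{"api": "move_arm", "payload": {"dp": [[0, 0, 0], [0, 0, 0]], "turn": [0, 0], "jaw": [-0.8, -0.8]}}

```text
time: 13.75
position: [0.4121, -0.3817, 0.0461]
tool_rot: [3.072, -0.658, 0.0]
ft_force: [0.5, 0.8, -0.9]
grip_width: 0.261
```

Request:
{"api": "move_arm", "payload": {"dp": [[0, 0, 0.06], [0, 0, 0.12], [0, 0, 0.16], [0, 0, 0.16]], "turn": [0, 0, 0, 0], "jaw": [-0.8, -0.8, -0.8, -0.8]}}

```text
time: 14.15
position: [0.4119, -0.3817, 0.0413]
tool_rot: [3.072, -0.658, -0.0]
ft_force: [0.3, 0.9, 0.4]
grip_width: 0.264
```

Request:
{"api": "move_arm", "payload": {"dp": [[0, 0, 0.04], [0, 0, 0.04]], "turn": [0, 0], "jaw": [-0.8, -0.8]}}

```text
time: 14.35
position: [0.412, -0.382, 0.0411]
tool_rot: [3.071, -0.658, 0.001]
ft_force: [-3.4, 1.9, 6.6]
grip_width: 0.263
```

The base made contact at 0.041, exactly the floor height. I'll release and rise.

Request:
{"api": "move_arm", "payload": {"dp": [[0, 0, -0.03], [0, 0, -0.03], [0, 0, -0.03], [0, 0, -1], [0, 0, -2]], "turn": [0, 0, 0, 0, 0], "jaw": [0, 0, 0, 0, 0]}}

```text
time: 14.85
position: [0.4111, -0.3807, 0.0993]
tool_rot: [-3.07, 0.657, 0.004]
ft_force: [0.2, 0.6, 0.3]
grip_width: 0.49
```

Request:
{"api": "move_arm", "payload": {"dp": [[0, 0, -1.5], [0, 0, -3], [-0.5, 0, -4], [-1.5, 0, -4], [-2, 0, -4]], "turn": [0, 0, 0, 0, 0], "jaw": [0, 0, 0, 0, 0]}}

```text
time: 15.35
position: [0.3562, -0.357, 0.2212]
tool_rot: [3.07, -0.658, 0.002]
ft_force: [-0.9, -0.1, -0.2]
grip_width: 0.498
```

```bash
python3 - <<'E'
from nav import *
for n in("scene","top"):
  for d in ctrl.masks_of(n,"flask")[:1]: print(n,d["confidence"],d["rect"],at(n,d["rect"][:2],.045))
print(proj("scene",cw(-9.4,-88,45)),cw(-9.4,-88,45))
# bottle refine
for t in("bottle","dropper"):
 for n in("scene","top"):
  for d in ctrl.masks_of(n,t): 
   if d["confidence"]>.3: print(t,n,round(d["confidence"],2),np.round(d["rect"],1),at(n,d["rect"][:2],.034))
go((.35,-.10,.24,-24.2),(.417,.253,.24,30),(.417,.253,.11,30))
E
```

```text
scene 0.55 [377.2, 139.4, 22.5, 25.5] [ 0.5262172  -0.52841787  0.045     ]
top 0.52 [273.2, 203.6, 19.2, 16.9] [ 0.46799274 -0.05710359  0.045     ]
[[372.63431016 170.63546044]] [np.float64(0.4077505270216402), np.float64(-0.3805119399227288), 0.045]
bottle scene 0.74 [201.3 259.6  15.3  22.1] [0.41461499 0.2565337  0.034     ]
bottle top 0.72 [173.4 220.1  14.   10.7] [0.4164357  0.25572197 0.034     ]
dropper scene 0.64 [284.9 158.1  11.9  23.9] [ 0.64370679 -0.19120082  0.034     ]
dropper top 0.67 [315.8 150.2  14.1   9.2] [ 0.64080401 -0.1945443   0.034     ]
dropper top 0.64 [196.4 207.8   8.1   6.1] [0.45522735 0.18432266 0.034     ]
dropper top 0.52 [142.5 209.5  19.6  17.2] [0.44958071 0.35349342 0.034     ]
dropper top 0.45 [183.3 188.6  10.7   8.6] [0.51602562 0.22677159 0.034     ]
t 15.7 pos [ 0.358  -0.357   0.2196] yaw -24.1 f [-0.4  0.4 -0.2] g 0.5 q [ 0.93  0.01 -0.2   1.76  0.    1.37 -1.26]
  dp [-1.87, -3.85, -0.34] turn 0.01 rows 3
  dp [-1.88, -3.86, -0.34] turn 0.0 rows 3
 ->  [ 0.3501 -0.0999  0.2401]
  dp [-1.39, -5.82, 0.0] turn -5.42 rows 4
  dp [1.41, -5.82, 0.01] turn -5.42 rows 4
 ->  [0.417  0.253  0.2399]
  dp [0.0, 0.0, 4.33] turn 0.0 rows 3
 ->  [0.417 0.253 0.11 ]
```

```bash
python3 - <<'E'
from nav import *
go((.47,-.10,.24,0),(.4165,.2545,.24,36),(.4165,.2545,.11,36))
ctrl.get_image("scene")
for d in ctrl.masks_of("scene","flask")[:2]: print(d["confidence"],d["rect"])
E
```

```text
t 15.7 pos [ 0.358  -0.357   0.2196] yaw -24.1 f [-0.4  0.4 -0.2] g 0.5 q [ 0.93  0.01 -0.2   1.76  0.    1.37 -1.26]
  dp [-0.05, -4.67, -0.34] turn -2.41 rows 3
  dp [0.93, -4.58, -0.34] turn -2.42 rows 3
 ->  [ 0.47   -0.1     0.2401]
  dp [-0.89, -5.91, 0.0] turn -3.6 rows 4
  dp [0.98, -5.89, 0.01] turn -3.6 rows 4
 ->  [0.4166 0.2544 0.2399]
  dp [-0.0, -0.0, 4.33] turn 0.0 rows 3
 ->  [0.4166 0.2544 0.11  ]
0.67 [369.9, 171.7, 17.6, 19.7]
```

Flask check: it is seen at (369.9,171.7) against (372.6,170.6) predicted, so it stands in its socket. Next is the bottle.

Request:
{"api": "move_arm", "payload": {"dp": [[-0.05, -4.67, -0.34], [-0.05, -4.67, -0.34], [-0.05, -4.67, -0.34], [-0.05, -4.67, -0.34], [-0.05, -4.67, -0.34]], "turn": [-2.41, -2.41, -2.41, -2.41, -2.41], "jaw": [0.8, 0.8, 0.8, 0.8, 0.8]}}

```text
time: 16.25
position: [0.414, -0.228, 0.2301]
tool_rot: [3.124, -0.327, -0.0]
ft_force: [-0.5, -0.5, -0.4]
grip_width: 0.852
```

Request:
{"api": "move_arm", "payload": {"dp": [[0.93, -4.58, -0.34], [0.93, -4.58, -0.34], [0.93, -4.58, -0.34], [0.93, -4.58, -0.34], [0.93, -4.58, -0.34]], "turn": [-2.42, -2.42, -2.42, -2.42, -2.42], "jaw": [0.8, 0.8, 0.8, 0.8, 0.8]}}

```text
time: 16.75
position: [0.4694, -0.1012, 0.24]
tool_rot: [3.141, -0.001, -0.001]
ft_force: [0.1, -0.6, 0.1]
grip_width: 0.902
```

Request:
{"api": "move_arm", "payload": {"dp": [[-0.89, -5.91, 0], [-0.89, -5.91, 0], [-0.89, -5.91, 0], [-0.89, -5.91, 0], [-0.89, -5.91, 0]], "turn": [-3.6, -3.6, -3.6, -3.6, -3.6], "jaw": [0.8, 0.8, 0.8, 0.8, 0.8]}}

```text
time: 17.25
position: [0.4424, 0.0794, 0.2405]
tool_rot: [-3.102, -0.496, -0.001]
ft_force: [-0.3, -0.4, -0.2]
grip_width: 0.899
```

Request:
{"api": "move_arm", "payload": {"dp": [[0.98, -5.89, 0.01], [0.98, -5.89, 0.01], [0.98, -5.89, 0.01], [0.98, -5.89, 0.01], [0.98, -5.89, 0.01]], "turn": [-3.6, -3.6, -3.6, -3.6, -3.6], "jaw": [0.8, 0.8, 0.8, 0.8, 0.8]}}

```text
time: 17.75
position: [0.4161, 0.2563, 0.2399]
tool_rot: [-2.985, -0.974, 0.0]
ft_force: [-0.0, 0.4, -1.1]
grip_width: 0.9
```

Request:
{"api": "move_arm", "payload": {"dp": [[0, 0, 1.5], [0, 0, 3], [0, 0, 4.2], [0, 0, 4.33], [0, 0, 4.33]], "turn": [0, 0, 0, 0, 0], "jaw": [0.8, 0.8, 0.8, 0.8, 0.8]}}

```text
time: 18.25
position: [0.4171, 0.2519, 0.1097]
tool_rot: [2.99, 0.964, -0.003]
ft_force: [0.6, -0.1, 0.5]
grip_width: 0.899
```

```bash
python3 - <<'E'
from nav import *
go((.4165,.2545,.011,36))
snap("scene","bo.png",(150,190,250,290),5)
for d in ctrl.masks_of("scene","bottle")[:2]: print(d["confidence"],d["rect"],at("scene",d["rect"][:2],.034))
E
```

```text
t 18.2 pos [0.4171 0.2519 0.1097] yaw 35.8 f [ 0.6 -0.1  0.5] g 0.899 q [ 0.28  0.11 -0.92  1.93  0.09  1.15 -1.61]
  dp [0.04, -0.08, 3.29] turn -0.05 rows 3
 ->  [0.4165 0.2544 0.011 ]
0.72 [200.9, 260.1, 14.5, 25.3] [0.41374671 0.25816919 0.034     ]
```

View pics/bo.png

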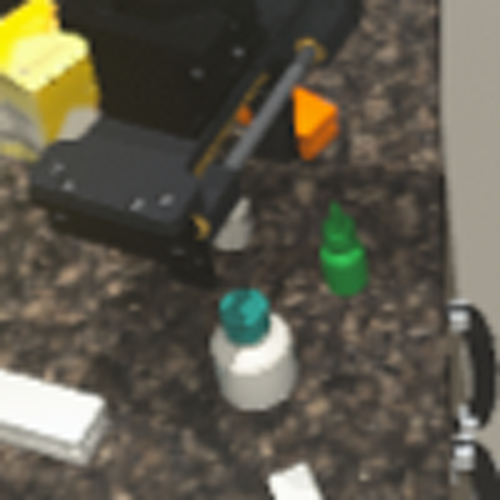

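The bottle cap is at (245,312) with its body below at (255,370). One fingertip is at (203,280) and the green look-alike is at (343,250). I'll check alignment numerically.

```bash
python3 - <<'E'
from nav import *
s=ctrl.get_state();p=np.array(s["position"]);M=R.from_rotvec(s["tool_rot"]).as_matrix()
for h in(0,.015,.02):
  print(h,[((proj("scene",p-M[:,2]*h+k*M[:,1]*.045)-[150,190])*5).round().tolist() for k in(-1,0,1)])
print("cap",at("scene",(150+245/5,190+299/5),.068),"base",at("scene",(150+256/5,190+388/5),.0))
E
```

```text
0 [[[195.0, 314.0]], [[238.0, 247.0]], [[278.0, 185.0]]]
0.015 [[[190.0, 295.0]], [[234.0, 228.0]], [[274.0, 166.0]]]
0.02 [[[189.0, 288.0]], [[232.0, 222.0]], [[273.0, 159.0]]]
cap [0.42107099 0.25497972 0.068     ] base [0.41602795 0.26114015 0.        ]
```

Request:
{"api": "move_arm", "payload": {"dp": [[0.19, -0.15, 1], [0.19, -0.15, 2], [0.19, -0.15, 3], [0.19, -0.15, 3.29], [0.19, -0.15, 3.29]], "turn": [0, 0, 0, 0, 0], "jaw": [0.8, 0.8, 0.8, 0.8, 0.6]}}

```text
time: 18.85
position: [0.4188, 0.2612, 0.0119]
tool_rot: [2.988, 0.969, -0.0]
ft_force: [0.4, -0.1, 0.2]
grip_width: 0.865
```

Request:
{"api": "move_arm", "payload": {"dp": [[0, 0, 0], [0, 0, 0], [0, 0, 0], [0, 0, 0], [0, 0, 0]], "turn": [0, 0, 0, 0, 0], "jaw": [-0.4, -0.4, -0.4, -0.4, -0.4]}}

```text
time: 19.35
position: [0.4189, 0.2612, 0.012]
tool_rot: [2.988, 0.97, 0.002]
ft_force: [1.7, -0.6, 3.4]
grip_width: 0.476
```

Request:
{"api": "move_arm", "payload": {"dp": [[0, 0, 0], [0, 0, 0], [0, 0, 0]], "turn": [0, 0, 0], "jaw": [-0.4, -0.4, -0.4]}}

```text
time: 19.65
position: [0.4189, 0.2613, 0.0119]
tool_rot: [2.988, 0.969, 0.001]
ft_force: [0.2, -1.7, 6.0]
grip_width: 0.476
```

```bash
python3 - <<'E'
from nav import *
a=cw(-9.4,88,0);print(a);p=ctrl.get_state()["position"];go((p[0],p[1],.18,36),(.47,.0,.18,6),(a[0]+.003,a[1]+.001,.18,-24.2))
E
```

```text
[np.float64(0.47990184847273215), np.float64(-0.21998098710408634), 0.0]
t 19.6 pos [0.4189 0.2613 0.0119] yaw 36.0 f [ 0.2 -1.7  6. ] g 0.476 q [ 0.19  0.28 -0.88  2.01  0.26  0.97 -1.77]
  dp [0.0, 0.0, -5.6] turn -0.01 rows 4
 ->  [0.4187 0.2613 0.1799]
  dp [-1.87, 4.03, 0.0] turn 3.0 rows 3
  dp [-0.76, 4.37, 0.0] turn 3.0 rows 3
 ->  [ 0.4701 -0.      0.1801]
  dp [-0.17, 3.65, 0.0] turn 3.02 rows 3
  dp [0.79, 3.57, 0.0] turn 3.02 rows 3
 ->  [ 0.483  -0.219   0.1801]
```

Request:
{"api": "move_arm", "payload": {"dp": [[0, 0, -0.5], [0, 0, -2], [0, 0, -3.5], [0, 0, -5], [0, 0, -5.6]], "turn": [0, 0, 0, 0, 0], "jaw": [-0.4, -0.4, -0.4, -0.4, -0.4], "grip_force": 15}}

```text
time: 20.15
position: [0.4194, 0.2633, 0.1842]
tool_rot: [-2.987, -0.972, -0.01]
ft_force: [0.0, 1.0, -1.1]
grip_width: 0.48
```

Request:
{"api": "move_arm", "payload": {"dp": [[-0.4, 0.8, 0], [-0.8, 1.6, 0], [-1.2, 2.5, 0], [-1.55, 3.3, 0], [-1.87, 4.03, 0]], "turn": [0.6, 1.2, 1.8, 2.4, 3.0], "jaw": [-0.4, -0.4, -0.4, -0.4, -0.4]}}

```text
time: 20.65
position: [0.4436, 0.1296, 0.1798]
tool_rot: [3.09, 0.568, 0.0]
ft_force: [-0.5, -0.1, -1.6]
grip_width: 0.48
```

Request:
{"api": "move_arm", "payload": {"dp": [[-0.15, 0.9, 0], [-0.3, 1.75, 0], [-0.45, 2.6, 0], [-0.6, 3.5, 0], [-0.76, 4.37, 0]], "turn": [0.6, 1.2, 1.8, 2.4, 3.0], "jaw": [-0.4, -0.4, -0.4, -0.4, -0.4]}}

```text
time: 21.15
position: [0.4698, -0.0021, 0.1794]
tool_rot: [3.138, 0.157, -0.0]
ft_force: [0.0, -0.1, -0.9]
grip_width: 0.477
```

Request:
{"api": "move_arm", "payload": {"dp": [[0, 0.7, 0], [-0.05, 1.45, 0], [-0.1, 2.2, 0], [-0.13, 2.9, 0], [-0.17, 3.65, 0]], "turn": [0.6, 1.2, 1.8, 2.4, 3.0], "jaw": [-0.4, -0.4, -0.4, -0.4, -0.4]}}

```text
time: 21.65
position: [0.4758, -0.1109, 0.1795]
tool_rot: [3.131, -0.253, 0.0]
ft_force: [0.6, 0.5, -0.8]
grip_width: 0.478
```

Request:
{"api": "move_arm", "payload": {"dp": [[0.15, 0.7, 0], [0.3, 1.4, 0], [0.5, 2.2, 0], [0.65, 3, 0], [0.79, 3.57, 0]], "turn": [0.6, 1.2, 1.8, 2.4, 3.02], "jaw": [-0.4, -0.4, -0.4, -0.4, -0.4]}}

```text
time: 22.15
position: [0.482, -0.222, 0.1793]
tool_rot: [3.07, -0.667, -0.0]
ft_force: [-0.3, 0.7, -1.1]
grip_width: 0.476
```

Request:
{"api": "move_arm", "payload": {"dp": [[0, 0, 0], [0, 0, 0]], "turn": [0, 0], "jaw": [-0.4, -0.4]}}

```text
time: 22.35
position: [0.4825, -0.2185, 0.1792]
tool_rot: [-3.071, 0.657, 0.001]
ft_force: [-0.2, -0.0, -1.1]
grip_width: 0.474
```

```bash
python3 - <<'E'
from nav import *
a=cw(-9.4,88,0);go((a[0]+.003,a[1]+.001,.018,-24.2))
ctrl.get_image("scene")
for d in ctrl.masks_of("scene","bottle")[:2]: print(d["confidence"],np.round(d["rect"],1),"ctr",at("scene",d["rect"][:2],.165+.034),"base front",at("scene",(d["rect"][0],d["rect"][1]+d["rect"][3]/2),.168))
p=ctrl.get_state()["position"]
q=np.array([a[0],a[1],p[2]-.012]);print("expect base ctr/bottom px",proj("scene",q),proj("scene",q+[0,0,.034]))
E
```

```text
t 22.4 pos [ 0.4825 -0.2185  0.1792] yaw -24.1 f [-0.2 -0.  -1.1] g 0.474 q [ 0.8   0.1  -0.45  1.76  0.04  1.29 -1.65]
  dp [0.02, 0.01, 5.37] turn 0.01 rows 4
 ->  [ 0.4829 -0.2189  0.0181]
0.52 [325.2 138.2  13.3  30.4] ctr [ 0.48119761 -0.21642826  0.199     ] base front [ 0.45347536 -0.19625249  0.168     ]
expect base ctr/bottom px [[325.35527087 146.62318859]] [[326.46854068 137.32811685]]
```

Request:
{"api": "move_arm", "payload": {"dp": [[0.02, 0.01, 1], [0.02, 0.01, 2.4], [0.02, 0.01, 3.4], [0.02, 0.01, 4], [0.02, 0.01, 4]], "turn": [0, 0, 0, 0, 0], "jaw": [-0.4, -0.4, -0.4, -0.4, -0.4]}}

```text
time: 22.95
position: [0.4807, -0.2171, 0.0568]
tool_rot: [-3.071, 0.653, 0.009]
ft_force: [-0.5, -0.2, -1.1]
grip_width: 0.479
```

Request:
{"api": "move_arm", "payload": {"dp": [[0, 0, 0.35], [0, 0, 0.7], [0, 0, 1.0], [0, 0, 1.27], [0, 0, 1.27]], "turn": [0, 0, 0, 0, 0], "jaw": [-0.4, -0.4, -0.4, -0.4, -0.4]}}

```text
time: 23.45
position: [0.4819, -0.2191, 0.0201]
tool_rot: [-3.072, 0.657, 0.003]
ft_force: [-0.3, 0.3, -0.9]
grip_width: 0.476
```

Request:
{"api": "move_arm", "payload": {"dp": [[0, 0, 0.05], [0, 0, 0.05]], "turn": [0, 0], "jaw": [-0.4, -0.4]}}

```text
time: 23.65
position: [0.483, -0.2196, 0.0201]
tool_rot: [3.072, -0.657, 0.001]
ft_force: [0.7, -0.0, -0.6]
grip_width: 0.473
```

Request:
{"api": "move_arm", "payload": {"dp": [[0, 0, 0.05], [0, 0, 0.09], [0, 0, 0.09]], "turn": [0, 0, 0], "jaw": [-0.4, -0.4, -0.4]}}

```text
time: 23.95
position: [0.4828, -0.2195, 0.0171]
tool_rot: [3.072, -0.657, -0.0]
ft_force: [0.3, 0.4, -1.2]
grip_width: 0.477
```

Request:
{"api": "move_arm", "payload": {"dp": [[0, 0, 0.03], [0, 0, 0.03]], "turn": [0, 0], "jaw": [-0.4, -0.4]}}

```text
time: 24.15
position: [0.483, -0.2196, 0.017]
tool_rot: [3.072, -0.657, 0.0]
ft_force: [-2.0, 0.6, 5.4]
grip_width: 0.474
```

Request:
{"api": "move_arm", "payload": {"dp": [[0, 0, 0], [0, 0, 0], [0, 0, 0], [0, 0, -0.8], [0, 0, -2]], "turn": [0, 0, 0, 0, 0], "jaw": [0.15, 0.15, 0.15, 0.15, 0.15]}}

```text
time: 24.65
position: [0.4807, -0.2185, 0.0746]
tool_rot: [-3.07, 0.656, 0.008]
ft_force: [0.6, 0.1, 0.7]
grip_width: 0.575
```

Request:
{"api": "move_arm", "payload": {"dp": [[0, 0, -1.5], [0, 0, -3], [0, 0, -4.5], [-0.5, -0.7, -5.3], [-1, -2, -5.3]], "turn": [0, 0, 0, 0, 0], "jaw": [0.15, 0.15, 0.15, 0.15, 0.15]}}

```text
time: 25.15
position: [0.4815, -0.1554, 0.2394]
tool_rot: [3.068, -0.666, 0.012]
ft_force: [0.9, 0.9, 0.3]
grip_width: 0.577
```

```bash
python3 - <<'E'
from nav import *
ctrl.get_image("scene");ctrl.get_image("top")
for t in("bottle","flask","dropper"):
 for n in("scene","top"):
  for d in ctrl.masks_of(n,t): 
   if d["confidence"]>.3: print(t,n,round(d["confidence"],2),np.round(d["rect"],1),at(n,d["rect"][:2],.034))
print(proj("scene",cw(-9.4,88,39)))
go((.47,-.02,.24,6),(.518,.226,.24,40),(.518,.226,.11,40))
E
```

```text
bottle scene 0.62 [320.1 176.3  10.1  22.8] [ 0.49555491 -0.22775383  0.034     ]
flask scene 0.58 [371.7 169.2  20.   19.8] [ 0.42326016 -0.39515557  0.034     ]
flask scene 0.4 [370.8 174.1  34.6  18.1] [ 0.40667161 -0.37359469  0.034     ]
flask top 0.55 [373.8 222.1  23.4  19.7] [ 0.41108775 -0.37407832  0.034     ]
dropper scene 0.5 [285.4 157.9   9.9  25.1] [ 0.64361758 -0.19334223  0.034     ]
dropper top 0.42 [312.6 151.1   6.1   8.9] [ 0.63784251 -0.18424456  0.034     ]
[[321.53431547 178.52565668]]
t 25.6 pos [ 0.4795 -0.1536  0.2346] yaw -24.2 f [0.5 0.3 0.3] g 0.575 q [ 0.75  0.01 -0.5   1.73  0.01  1.4  -1.74]
  dp [-1.06, -1.96, -0.09] turn -3.02 rows 2
  dp [-0.51, -2.18, -0.09] turn -3.03 rows 2
 ->  [ 0.4699 -0.0199  0.2401]
  dp [1.23, -3.99, 0.0] turn -3.4 rows 3
  dp [2.34, -3.46, 0.0] turn -3.4 rows 3
 ->  [0.5181 0.226  0.2401]
  dp [-0.0, 0.0, 4.34] turn 0.0 rows 3
 ->  [0.518  0.226  0.1099]
```

Request:
{"api": "move_arm", "payload": {"dp": [[-1.06, -1.96, -0.09], [-1.06, -1.96, -0.09], [-1.06, -1.96, -0.09], [-1.06, -1.96, -0.09]], "turn": [-3.02, -3.02, -3.02, -3.02], "jaw": [0.6, 0.6, 0.6, 0.6]}}

```text
time: 25.95
position: [0.4749, -0.0869, 0.2377]
tool_rot: [3.131, -0.251, -0.0]
ft_force: [-0.1, -0.1, 0.0]
grip_width: 0.782
```

Request:
{"api": "move_arm", "payload": {"dp": [[-0.51, -2.18, -0.09], [-0.51, -2.18, -0.09], [-0.51, -2.18, -0.09], [-0.51, -2.18, -0.09]], "turn": [-3.03, -3.03, -3.03, -3.03], "jaw": [0.6, 0.6, 0.6, 0.6]}}

```text
time: 26.35
position: [0.4702, -0.0208, 0.2404]
tool_rot: [3.137, 0.161, -0.001]
ft_force: [0.5, -0.7, -0.3]
grip_width: 0.802
```

Request:
{"api": "move_arm", "payload": {"dp": [[1.23, -3.99, 0], [1.23, -3.99, 0], [1.23, -3.99, 0], [1.23, -3.99, 0], [1.23, -3.99, 0]], "turn": [-3.4, -3.4, -3.4, -3.4, -3.4], "jaw": [0.6, 0.6, 0.6, 0.6, 0.6]}}

```text
time: 26.85
position: [0.4945, 0.1019, 0.2401]
tool_rot: [3.079, 0.624, -0.002]
ft_force: [-0.2, -1.2, -0.0]
grip_width: 0.8
```

Request:
{"api": "move_arm", "payload": {"dp": [[2.34, -3.46, 0], [2.34, -3.46, 0], [2.34, -3.46, 0], [2.34, -3.46, 0], [2.34, -3.46, 0]], "turn": [-3.4, -3.4, -3.4, -3.4, -3.4], "jaw": [0.6, 0.6, 0.6, 0.6, 0.6]}}

```text
time: 27.35
position: [0.5187, 0.2244, 0.2398]
tool_rot: [2.952, 1.071, -0.003]
ft_force: [0.3, 0.7, 0.2]
grip_width: 0.802
```

Request:
{"api": "move_arm", "payload": {"dp": [[0.05, 0, 1.5], [0.05, 0, 3], [0.05, 0, 4.2], [0.05, 0, 4.34], [0.05, 0, 4.34]], "turn": [0, 0, 0, 0, 0], "jaw": [0.6, 0.6, 0.6, 0.6, 0.6]}}

```text
time: 27.85
position: [0.5194, 0.2254, 0.1102]
tool_rot: [2.952, 1.072, -0.002]
ft_force: [0.5, 0.6, 0.0]
grip_width: 0.8
```

```bash
python3 - <<'E'
from nav import *
go((.520,.227,.006,40))
snap("scene","dr.png",(150,170,250,270),5)
for d in ctrl.masks_of("scene","dropper")[:4]: print(d["confidence"],d["rect"],at("scene",d["rect"][:2],.034))
s=ctrl.get_state();p=np.array(s["position"]);M=R.from_rotvec(s["tool_rot"]).as_matrix()
for h in(0,.018):
  print(h,[((proj("scene",p-M[:,2]*h+k*M[:,1]*.041)-[150,170])*5).round().tolist() for k in(-1,0,1)])
for z in(0,.068):print(((proj("scene",[.517,.224,z])-[150,170])*5).round())
E
```

```text
t 27.9 pos [0.5194 0.2254 0.1102] yaw 39.9 f [0.5 0.6 0. ] g 0.8 q [ 0.27  0.31 -0.85  1.75  0.25  1.2  -1.52]
  dp [0.05, -0.03, 3.47] turn -0.02 rows 3
 ->  [0.5199 0.2269 0.0061]
0 [[[165.0, 260.0]], [[197.0, 207.0]], [[227.0, 156.0]]]
0.018 [[[159.0, 237.0]], [[192.0, 184.0]], [[222.0, 133.0]]]
[[235. 342.]]
[[218. 263.]]
```

View pics/dr.png

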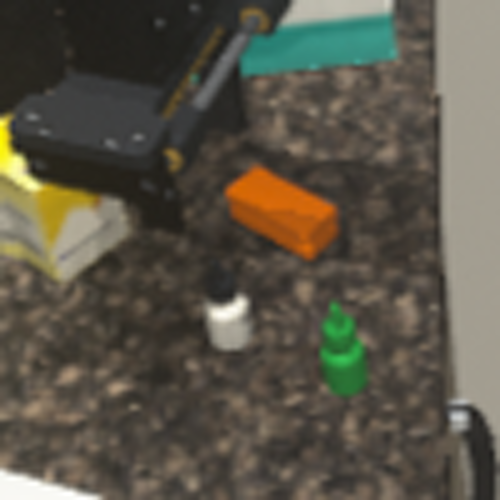

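The dropper is at (228,310), with its base at (233,342) as predicted. The orange box is near the right finger, so I'll narrow the opening before descending.

Request:
{"api": "move_arm", "payload": {"dp": [[0.09, -0.06, 0], [0.09, -0.06, 0.5], [0.09, -0.06, 1.2], [0.09, -0.06, 2], [0.09, -0.06, 2.7]], "turn": [0, 0, 0, 0, 0], "jaw": [0.2, 0.2, 0.2, 0.2, 0.2]}}

```text
time: 28.45
position: [0.5198, 0.2313, 0.0281]
tool_rot: [2.951, 1.078, 0.0]
ft_force: [0.0, 0.0, 1.1]
grip_width: 0.606
```

Request:
{"api": "move_arm", "payload": {"dp": [[0, 0, 0.3], [0, 0, 0.6], [0, 0, 0.77], [0, 0, 0.77], [0, 0, 0.77]], "turn": [0, 0, 0, 0, 0], "jaw": [0.2, 0.2, 0.2, 0.2, 0]}}

```text
time: 28.95
position: [0.5204, 0.2316, 0.007]
tool_rot: [2.951, 1.078, 0.002]
ft_force: [0.7, -0.4, -0.5]
grip_width: 0.562
```

Request:
{"api": "move_arm", "payload": {"dp": [[0, 0, 0], [0, 0, 0], [0, 0, 0], [0, 0, 0], [0, 0, 0]], "turn": [0, 0, 0, 0, 0], "jaw": [-0.8, -0.8, -0.8, -0.8, -0.8], "grip_force": 8}}

```text
time: 29.45
position: [0.5202, 0.2312, 0.0065]
tool_rot: [2.951, 1.077, 0.001]
ft_force: [-0.2, 0.2, 1.0]
grip_width: 0.286
```

Request:
{"api": "move_arm", "payload": {"dp": [[0, 0, 0], [0, 0, 0]], "turn": [0, 0], "jaw": [-0.8, -0.8]}}

```text
time: 29.65
position: [0.5201, 0.2313, 0.0065]
tool_rot: [2.951, 1.077, 0.001]
ft_force: [-0.4, -0.1, 1.3]
grip_width: 0.288
```

```bash
python3 - <<'E'
from nav import *
a=cw(-9.4,0,0);print(a);p=ctrl.get_state()["position"];go((p[0],p[1],.18,40),(.47,-.03,.18,6),(a[0]+.003,a[1]+.001,.18,-24.2))
E
```

```text
[np.float64(0.4438261877471862), np.float64(-0.30024646351340756), 0.0]
t 29.6 pos [0.5201 0.2313 0.0065] yaw 40.1 f [-0.4 -0.1  1.3] g 0.288 q [ 0.2   0.44 -0.79  1.83  0.36  1.02 -1.61]
  dp [0.0, 0.0, -5.78] turn 0.02 rows 4
 ->  [0.5201 0.2313 0.1799]
  dp [-3.44, 2.8, -0.0] turn 3.4 rows 3
  dp [-2.47, 3.68, -0.0] turn 3.4 rows 3
 ->  [ 0.47   -0.03    0.1799]
  dp [-0.85, 4.42, -0.0] turn 3.02 rows 3
  dp [0.32, 4.5, -0.0] turn 3.02 rows 3
 ->  [ 0.4467 -0.2994  0.1799]
```

Request:
{"api": "move_arm", "payload": {"dp": [[0, 0, -0.5], [0, 0, -2], [0, 0, -3.5], [0, 0, -5], [0, 0, -5.78]], "turn": [0, 0, 0, 0, 0], "jaw": [-0.8, -0.8, -0.8, -0.8, -0.8]}}

```text
time: 30.15
position: [0.5211, 0.2328, 0.1849]
tool_rot: [2.95, 1.079, 0.009]
ft_force: [0.9, 1.0, -0.9]
grip_width: 0.285
```

Request:
{"api": "move_arm", "payload": {"dp": [[-0.7, 0.55, 0], [-1.4, 1.1, 0], [-2.1, 1.7, 0], [-2.8, 2.3, 0], [-3.44, 2.8, 0]], "turn": [0.7, 1.4, 2.1, 2.8, 3.4], "jaw": [-0.8, -0.8, -0.8, -0.8, -0.8]}}

```text
time: 30.65
position: [0.4947, 0.0995, 0.1806]
tool_rot: [3.078, 0.626, 0.001]
ft_force: [1.3, -0.1, 0.5]
grip_width: 0.28
```

Request:
{"api": "move_arm", "payload": {"dp": [[-0.5, 0.75, 0], [-1, 1.5, 0], [-1.5, 2.2, 0], [-2, 3, 0], [-2.47, 3.68, 0]], "turn": [0.7, 1.4, 2.1, 2.8, 3.4], "jaw": [-0.8, -0.8, -0.8, -0.8, -0.8]}}

```text
time: 31.15
position: [0.47, -0.0311, 0.1805]
tool_rot: [3.137, 0.164, 0.001]
ft_force: [0.2, -0.5, -0.3]
grip_width: 0.29
```

Request:
{"api": "move_arm", "payload": {"dp": [[-0.2, 0.9, 0], [-0.35, 1.8, 0], [-0.5, 2.7, 0], [-0.7, 3.6, 0], [-0.85, 4.42, 0]], "turn": [0.6, 1.2, 1.8, 2.4, 3.02], "jaw": [-0.8, -0.8, -0.8, -0.8, -0.8]}}

```text
time: 31.65
position: [0.4587, -0.1673, 0.1796]
tool_rot: [-3.131, 0.254, 0.001]
ft_force: [0.3, 0.6, -0.9]
grip_width: 0.289
```

Request:
{"api": "move_arm", "payload": {"dp": [[0.05, 0.9, 0], [0.1, 1.8, 0], [0.2, 2.7, 0], [0.25, 3.6, 0], [0.32, 4.5, 0]], "turn": [0.6, 1.2, 1.8, 2.4, 3.02], "jaw": [-0.8, -0.8, -0.8, -0.8, -0.8]}}

```text
time: 32.15
position: [0.4472, -0.3018, 0.1796]
tool_rot: [3.071, -0.662, -0.0]
ft_force: [-0.8, -0.1, 0.2]
grip_width: 0.288
```

Request:
{"api": "move_arm", "payload": {"dp": [[0, 0, 0], [0, 0, 0]], "turn": [0, 0], "jaw": [-0.8, -0.8]}}

```text
time: 32.35
position: [0.4473, -0.3004, 0.1794]
tool_rot: [-3.071, 0.659, 0.001]
ft_force: [-0.4, 0.6, -1.0]
grip_width: 0.288
```

```bash
python3 - <<'E'
from nav import *
a=cw(-9.4,0,0);go((a[0]+.004,a[1]+.005,.012,-24.2))
snap("scene","drop_ins.png",(290,80,400,200),5)
p=ctrl.get_state()["position"];z=p[2]-.0065
for d in ctrl.masks_of("scene","dropper")[:4]: print(d["confidence"],np.round(d["rect"],1),at("scene",d["rect"][:2],z+.034))
for h in (0,.034,.068):print((proj("scene",[a[0],a[1],z+h])-[290,80])*5,proj("scene",[a[0],a[1],z+h]))
E
```

```text
t 32.4 pos [ 0.4473 -0.3004  0.1794] yaw -24.2 f [-0.4  0.6 -1. ] g 0.288 q [ 0.9   0.12 -0.38  1.74  0.04  1.3  -1.49]
  dp [-0.05, -0.16, 5.58] turn -0.0 rows 4
 ->  [ 0.4479 -0.2952  0.012 ]
0.61 [353.  132.4   6.8  17.7] [ 0.44754388 -0.29622772  0.2070321 ]
0.54 [285.5 155.1   8.4  19.7] [ 0.4740992 -0.0628448  0.2070321]
[[315.80144003 309.35594737]] [[353.16028801 141.87118947]]
[[324.25018953 262.63931712]] [[354.85003791 132.52786342]]
[[333.06058736 213.9229837 ]] [[356.61211747 122.78459674]]
```

View pics/drop_ins.png

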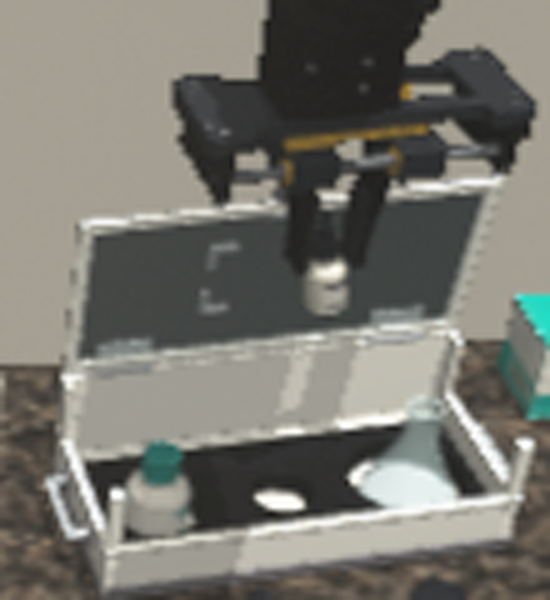

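The bottle (160,490) and flask (410,470) stand in their sockets. The dropper is held upright with its base at (327,308), about 4 mm right of the hole's axis, and the planned −0.16 shift corrects this.

Request:
{"api": "move_arm", "payload": {"dp": [[-0.05, -0.14, 1], [-0.05, -0.14, 2.4], [-0.05, -0.14, 3.6], [-0.05, -0.14, 4.3], [-0.05, -0.14, 4.3]], "turn": [0, 0, 0, 0, 0], "jaw": [-0.8, -0.8, -0.8, -0.8, -0.8]}}

```text
time: 32.95
position: [0.4458, -0.2923, 0.0477]
tool_rot: [-3.07, 0.652, 0.009]
ft_force: [0.1, 0.8, 0.2]
grip_width: 0.288
```

Request:
{"api": "move_arm", "payload": {"dp": [[0, 0, 0.35], [0, 0, 0.7], [0, 0, 1.0], [0, 0, 1.2], [0, 0, 1.2]], "turn": [0, 0, 0, 0, 0], "jaw": [-0.8, -0.8, -0.8, -0.8, -0.8]}}

```text
time: 33.45
position: [0.4473, -0.2948, 0.014]
tool_rot: [-3.072, 0.655, 0.002]
ft_force: [-0.4, 0.5, 0.4]
grip_width: 0.287
```

Request:
{"api": "move_arm", "payload": {"dp": [[0, 0, 0], [0, 0, 0]], "turn": [0, 0], "jaw": [-0.8, -0.8]}}

```text
time: 33.65
position: [0.4482, -0.2953, 0.0152]
tool_rot: [3.072, -0.655, 0.001]
ft_force: [0.3, 0.4, -0.5]
grip_width: 0.286
```

Floor contact is expected at 0.0115, so I'll lower another 3–4 mm.

Request:
{"api": "move_arm", "payload": {"dp": [[0, 0, 0.06], [0, 0, 0.1], [0, 0, 0.1]], "turn": [0, 0, 0], "jaw": [-0.8, -0.8, -0.8]}}

```text
time: 33.95
position: [0.4477, -0.295, 0.0116]
tool_rot: [3.072, -0.655, -0.0]
ft_force: [0.7, 0.2, -0.4]
grip_width: 0.285
```

Request:
{"api": "move_arm", "payload": {"dp": [[0, 0, 0.03], [0, 0, 0.03]], "turn": [0, 0], "jaw": [-0.8, -0.8]}}

```text
time: 34.15
position: [0.4483, -0.2954, 0.0114]
tool_rot: [3.072, -0.655, 0.002]
ft_force: [1.2, -0.5, 3.6]
grip_width: 0.282
```

Request:
{"api": "move_arm", "payload": {"dp": [[0, 0, 0], [0, 0, 0], [0, 0, 0], [0, 0, 0], [0, 0, -0.5]], "turn": [0, 0, 0, 0, 0], "jaw": [-0.1, -0.1, -0.1, -0.1, -0.1]}}

```text
time: 34.65
position: [0.4461, -0.2939, 0.0244]
tool_rot: [-3.071, 0.655, 0.007]
ft_force: [-0.2, -0.5, 0.6]
grip_width: 0.448
```

Request:
{"api": "move_arm", "payload": {"dp": [[0, 0, -1], [0, 0, -2.5], [0, 0, -4], [0, 0, -5.5], [0, 0, -5.5]], "turn": [0, 0, 0, 0, 0], "jaw": [-0.1, -0.1, 0.1, 0.1, 0.1]}}

```text
time: 35.15
position: [0.4518, -0.2971, 0.1993]
tool_rot: [3.067, -0.654, 0.02]
ft_force: [0.2, 0.5, -0.4]
grip_width: 0.546
```

```bash
python3 - <<'E'
from nav import *
ctrl.get_image("scene")
for t in("bottle","flask","dropper"):
  for d in ctrl.masks_of("scene",t): 
   if d["confidence"]>.3: print(t,round(d["confidence"],2),np.round(d["rect"],1))
for y,z in((88,39),(-88,44),(0,39)):print(proj("scene",cw(-9.4,y,z)))
# flap angle estimate & regrip: tab tip top view? go above tab as released
go((.5014,-.3249,.31,-24.2),(.5014,-.3249,.205,-24.2))
E
```

```text
bottle 0.57 [321.3 175.6  13.   20.9]
flask 0.75 [370.9 170.8  21.1  20.3]
dropper 0.65 [343.5 133.9  84.3  40.1]
dropper 0.52 [285.  155.5   9.3  22.6]
dropper 0.51 [220.9 240.6   9.7  17.1]
[[321.53431547 178.52565668]]
[[372.57869639 170.86717731]]
[[347.12417359 175.24736253]]
t 35.4 pos [ 0.4472 -0.2946  0.1903] yaw -24.1 f [ 0.4 -0.3 -0.1] g 0.548 q [ 0.9   0.1  -0.39  1.73  0.04  1.32 -1.49]
  dp [2.06, 0.18, -3.99] turn 0.02 rows 3
 ->  [ 0.5015 -0.3249  0.3099]
  dp [0.0, 0.0, 3.5] turn 0.0 rows 3
 ->  [ 0.5014 -0.3248  0.2049]
```

Request:
{"api": "move_arm", "payload": {"dp": [[0, 0, -1.5], [0, 0, -3], [0, 0, -3.99], [1, 0.1, -3.99], [2.06, 0.18, -3.99]], "turn": [0, 0, 0, 0, 0], "jaw": [0.3, 0.3, 0.3, 0.3, 0.3]}}

```text
time: 35.85
position: [0.5023, -0.3258, 0.3111]
tool_rot: [3.071, -0.656, 0.001]
ft_force: [0.7, -0.1, -1.3]
grip_width: 0.651
```

Request:
{"api": "move_arm", "payload": {"dp": [[0, 0, 0], [0, 0, 0]], "turn": [0, 0], "jaw": [0.3, 0.3]}}

```text
time: 36.05
position: [0.5015, -0.3246, 0.3081]
tool_rot: [-3.07, 0.654, 0.007]
ft_force: [-1.4, -0.4, 0.7]
grip_width: 0.649
```

```bash
python3 - <<'E'
from nav import *
go((.5014,-.3249,.205,-24.2))
snap("scene","all.png",(280,30,420,190),5)
s=ctrl.get_state();p=np.array(s["position"]);M=R.from_rotvec(s["tool_rot"]).as_matrix()
q=lambda x:((proj("scene",x)-[280,30])*5).round().tolist()
print("tips",[q(p-M[:,2]*.018+[-.003,-.003,0]+k*M[:,1]*.035) for k in(-1,1)])
for a in(1.4,1.5,1.57,1.65):print(a,"tab",q(cw(62-152*np.cos(a)+3.5*np.sin(a),0,88+152*np.sin(a)+3.5*np.cos(a))),"corners",q(cw(62-127*np.cos(a),137,88+127*np.sin(a))),q(cw(62-127*np.cos(a),-137,88+127*np.sin(a))))
E
```

```text
t 36.0 pos [ 0.5015 -0.3246  0.3081] yaw -24.0 f [-1.4 -0.4  0.7] g 0.649 q [ 0.86  0.21 -0.39  1.39  0.08  1.57 -1.52]
  dp [0.02, 0.01, 3.44] turn 0.03 rows 3
 ->  [ 0.5015 -0.3248  0.2049]
tips [[[316.0, 287.0]], [[430.0, 275.0]]]
1.4 tab [[354.0, 425.0]] corners [[133.0, 484.0]] [[556.0, 437.0]]
1.5 tab [[346.0, 411.0]] corners [[128.0, 471.0]] [[549.0, 425.0]]
1.57 tab [[340.0, 402.0]] corners [[124.0, 463.0]] [[543.0, 417.0]]
1.65 tab [[333.0, 393.0]] corners [[120.0, 455.0]] [[536.0, 410.0]]
```

View pics/all.png

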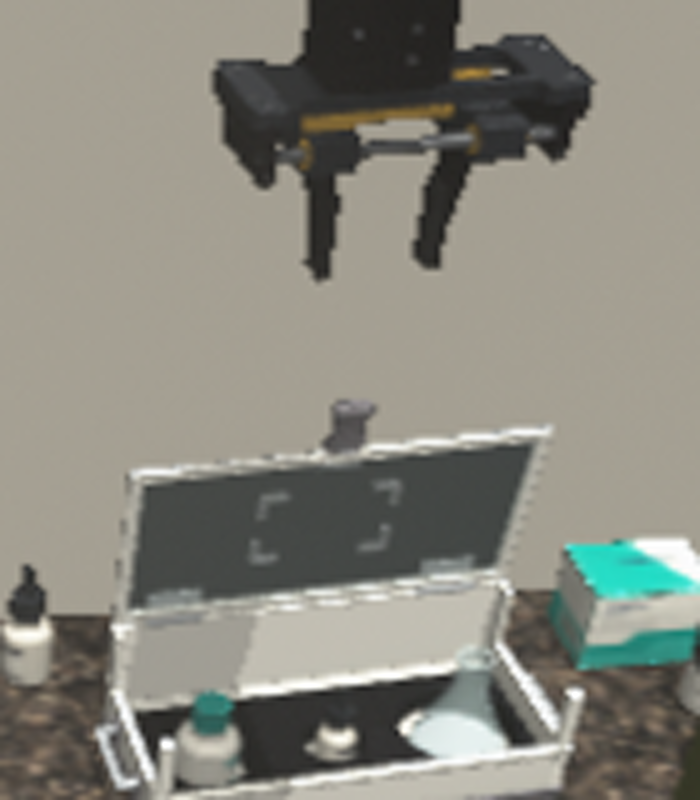

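All three vessels stand in their sockets: bottle (208,740), dropper (338,735) and flask (460,720). The flap is at about 1.5 rad with its tab at (350,425), and the fingers line up with it. I'll regrip the tab and lead it back.

Request:
{"api": "move_arm", "payload": {"dp": [[0.02, 0, 1], [0.02, 0, 2], [0.02, 0, 3], [0.02, 0, 3.38], [0.02, 0, 3.38]], "turn": [0, 0, 0, 0, 0], "jaw": [0.3, 0.3, 0.3, 0.3, 0.1]}}

```text
time: 36.6
position: [0.5009, -0.3247, 0.2077]
tool_rot: [-3.072, 0.655, 0.005]
ft_force: [-0.9, -0.5, 0.4]
grip_width: 0.615
```

Request:
{"api": "move_arm", "payload": {"dp": [[0, 0, 0], [0, 0, 0], [0, 0, 0], [0, 0, 0], [0, 0, 0]], "turn": [0, 0, 0, 0, 0], "jaw": [-0.7, -0.7, -0.7, -0.7, -0.7], "grip_force": 10}}

```text
time: 37.1
position: [0.5031, -0.3256, 0.2101]
tool_rot: [3.072, -0.655, 0.002]
ft_force: [-0.4, -0.1, 3.1]
grip_width: 0.273
```

Request:
{"api": "move_arm", "payload": {"dp": [[0, 0, 0], [0, 0, 0]], "turn": [0, 0], "jaw": [-0.7, -0.7]}}

```text
time: 37.3
position: [0.5031, -0.3256, 0.2101]
tool_rot: [3.072, -0.655, 0.002]
ft_force: [0.4, 0.1, 4.4]
grip_width: 0.271
```

Gripped: the opening is 23.6 mm. Leading the flap shut.

Request:
{"api": "move_arm", "payload": {"dp": [[-0.8, 0, 0.11], [-1.53, 0, 0.33], [-2.21, 0, 0.66], [-2.84, 0, 1.09], [-2.84, 0, 1.09]], "turn": [0, 0, 0, 0, 0], "jaw": [-0.7, -0.7, -0.7, -0.7, -0.7]}}

```text
time: 37.8
position: [0.4226, -0.2891, 0.1741]
tool_rot: [-3.071, 0.656, 0.006]
ft_force: [2.7, -0.0, -3.0]
grip_width: 0.274
```

Request:
{"api": "move_arm", "payload": {"dp": [[-0.56, 0, 0.52], [-1.03, 0, 1.11], [-1.41, 0, 1.77], [-1.69, 0, 2.47], [-1.69, 0, 2.47]], "turn": [0, 0, 0, 0, 0], "jaw": [-0.7, -0.7, -0.7, -0.7, -0.7]}}

```text
time: 38.3
position: [0.3786, -0.2692, 0.1008]
tool_rot: [-3.071, 0.654, 0.001]
ft_force: [2.3, 1.7, -2.0]
grip_width: 0.274
```

Request:
{"api": "move_arm", "payload": {"dp": [[-0.17, 0, 0.74], [-0.22, 0, 1.24], [-0.23, 0, 1.5], [-0.23, 0, 1.6], [-0.23, 0, 1.6]], "turn": [0, 0, 0, 0, 0], "jaw": [-0.7, -0.7, -0.7, -0.7, -0.7]}}

```text
time: 38.8
position: [0.3738, -0.2671, 0.0562]
tool_rot: [-3.072, 0.654, -0.001]
ft_force: [-0.2, 4.6, 6.4]
grip_width: 0.275
```

Request:
{"api": "move_arm", "payload": {"dp": [[0, 0, 0], [0, 0, 0]], "turn": [0, 0], "jaw": [-0.7, -0.7]}}

```text
time: 39.0
position: [0.3738, -0.2671, 0.0562]
tool_rot: [-3.072, 0.654, -0.002]
ft_force: [0.4, 3.6, 6.8]
grip_width: 0.271
```

```bash
python3 - <<'E'
from nav import *
go()
E
```

```text
t 39.0 pos [ 0.3738 -0.2671  0.0562] yaw -24.0 f [0.4 3.6 6.8] g 0.271 q [ 0.94  0.06 -0.38  2.06  0.02  1.03 -1.45]
```

Request:
{"api": "move_arm", "payload": {"dp": [[0, 0, 0.1], [0, 0, 0.2], [0, 0, 0.2]], "turn": [0, 0, 0], "jaw": [-0.7, -0.7, -0.7]}}

```text
time: 39.3
position: [0.3751, -0.2677, 0.0513]
tool_rot: [3.072, -0.654, 0.005]
ft_force: [1.1, 4.4, 11.9]
grip_width: 0.267
```

Request:
{"api": "move_arm", "payload": {"dp": [[0, 0, -0.1], [0, 0, -0.2], [0, 0, -0.2], [0, 0, -0.2], [0, 0, -0.2]], "turn": [0, 0, 0, 0, 0], "jaw": [-0.7, -0.7, 0.2, 0.2, 0.2]}}

```text
time: 39.8
position: [0.3715, -0.2676, 0.0542]
tool_rot: [3.072, -0.656, -0.002]
ft_force: [0.5, 0.4, 0.4]
grip_width: 0.463
```

Request:
{"api": "move_arm", "payload": {"dp": [[0, 0, -0.8], [0, 0, -2], [0, 0, -3.5], [0, 0, -4.5], [0, 0, -4.5]], "turn": [0, 0, 0, 0, 0], "jaw": [0.2, 0.2, 0.2, 0.2, 0.2]}}

```text
time: 40.3
position: [0.3742, -0.2692, 0.1939]
tool_rot: [3.068, -0.655, 0.011]
ft_force: [-0.2, -0.2, 0.3]
grip_width: 0.599
```

```bash
python3 - <<'E'
from nav import *
ctrl.get_image("top")
for n in("scene","top"):
  ctrl.get_image(n)
  for d in ctrl.masks_of(n,"slide_box"):
    if d["confidence"]>.3:
        c,_=cv2.findContours(d["region"].astype(np.uint8),0,2);c=max(c,key=cv2.contourArea)
        print(n,round(d["confidence"],2),np.round(d["rect"],1),at(n,d["rect"][:2],.02),[np.round(x,1) for x in cv2.minAreaRect(c)])
go((.45,-.03,.24,-4),(.4566,.3692,.24,37),(.4566,.3692,.10,37))
E
```

```text
scene 0.67 [157.1 273.3  28.4  18.8] [0.45190624 0.370039   0.02      ] [array([156.8, 273.2]), array([28.2, 14.9]), np.float64(17.1)]
scene 0.62 [206.6 212.2  18.7  20.1] [0.57769893 0.15747454 0.02      ] [array([206. , 212.5]), array([21.9, 11.6]), np.float64(26.6)]
scene 0.48 [211.7 293.9  15.4  17.3] [0.31481316 0.28016688 0.02      ] [array([210. , 292.2]), array([18.5,  8.3]), np.float64(66.0)]
top 0.78 [204.5 169.5  15.   18.8] [0.57969834 0.16243042 0.02      ] [array([206.2, 169.1]), array([20.6,  8.5]), np.float64(71.6)]
top 0.51 [166.  248.3   6.8  17.6] [0.3283826  0.27964785 0.02      ] [array([166.7, 249.1]), array([ 7.1, 14.5]), np.float64(9.5)]
top 0.45 [139.6 207.6  21.3  19. ] [0.45659896 0.36666471 0.02      ] [array([139.4, 208.4]), array([22. , 10.2]), np.float64(53.1)]
t 40.5 pos [ 0.3711 -0.2666  0.1877] yaw -24.1 f [ 0.  -0.3  0.8] g 0.601 q [ 0.95 -0.07 -0.37  1.9  -0.03  1.31 -1.4 ]
  dp [-0.41, -4.14, -0.87] turn -2.01 rows 3
  dp [0.31, -4.14, -0.87] turn -2.01 rows 3
 ->  [ 0.4499 -0.0301  0.2401]
  dp [-0.35, -6.65, 0.01] turn -4.1 rows 5
  dp [1.99, -6.35, 0.02] turn -4.1 rows 5
 ->  [0.4564 0.3692 0.24  ]
  dp [0.01, 0.02, 4.67] turn 0.0 rows 3
 ->  [0.4567 0.3692 0.0999]
```

I'll press the flap's front edge lightly with the closed fingers to make sure it is fully shut.

Request:
{"api": "move_arm", "payload": {"dp": [[1.1, 0, 1], [1.1, 0, 2], [1.1, 0, 2.8], [1.1, 0, 2.8], [1.1, 0, 2.8]], "turn": [0, 0, 0, 0, 0], "jaw": [-1, -1, -1, -1, -1]}}

```text
time: 41.05
position: [0.4018, -0.2802, 0.1047]
tool_rot: [-3.071, 0.655, 0.003]
ft_force: [-0.2, -0.9, 0.9]
grip_width: 0.232
```

Request:
{"api": "move_arm", "payload": {"dp": [[0, 0, 0.2], [0, 0, 0.4], [0, 0, 0.6], [0, 0, 0.75], [0, 0, 0.75]], "turn": [0, 0, 0, 0, 0], "jaw": [-1, -1, -1, -1, -1]}}

```text
time: 41.55
position: [0.4019, -0.2803, 0.0822]
tool_rot: [-3.072, 0.655, 0.002]
ft_force: [-0.3, -0.1, 0.3]
grip_width: 0.006
```

Request:
{"api": "move_arm", "payload": {"dp": [[0, 0, 0.1], [0, 0, 0.2], [0, 0, 0.2]], "turn": [0, 0, 0], "jaw": [-1, -1, -1]}}

```text
time: 41.85
position: [0.4021, -0.2805, 0.0765]
tool_rot: [-3.072, 0.655, 0.001]
ft_force: [-0.4, 0.4, -0.0]
grip_width: 0.009
```

Request:
{"api": "move_arm", "payload": {"dp": [[0, 0, 0.06], [0, 0, 0.12], [0, 0, 0.12]], "turn": [0, 0, 0], "jaw": [-1, -1, -1]}}

```text
time: 42.15
position: [0.4023, -0.2806, 0.0731]
tool_rot: [-3.072, 0.655, 0.0]
ft_force: [-0.4, -0.6, -0.4]
grip_width: 0.005
```

Request:
{"api": "move_arm", "payload": {"dp": [[0, 0, 0.06], [0, 0, 0.12], [0, 0, 0.12]], "turn": [0, 0, 0], "jaw": [-1, -1, -1]}}

```text
time: 42.45
position: [0.4024, -0.2807, 0.0697]
tool_rot: [3.072, -0.655, -0.0]
ft_force: [-0.8, 0.0, 2.0]
grip_width: 0.006
```

Request:
{"api": "move_arm", "payload": {"dp": [[0, 0, 0.06], [0, 0, 0.1], [0, 0, 0.1]], "turn": [0, 0, 0], "jaw": [-1, -1, -1]}}

```text
time: 42.75
position: [0.4025, -0.2808, 0.0692]
tool_rot: [3.072, -0.655, -0.001]
ft_force: [-6.6, 5.1, 18.6]
grip_width: 0.002
```

Request:
{"api": "move_arm", "payload": {"dp": [[0, 0, 0.06], [0, 0, 0.1], [0, 0, 0.1]], "turn": [0, 0, 0], "jaw": [-1, -1, -1]}}

```text
time: 43.05
position: [0.4026, -0.2809, 0.0687]
tool_rot: [3.071, -0.655, -0.001]
ft_force: [-11.3, 7.7, 36.3]
grip_width: 0.009
```

It is stiff at the plate's height: 36 N for a 0.5 mm advance, so the flap is shut and the tip offset is about 23 mm. I'll retreat and go for the slide box.

Request:
{"api": "move_arm", "payload": {"dp": [[0, 0, -0.5], [0, 0, -2], [0, 0, -3.5], [0, 0, -5], [0, 0, -5.7]], "turn": [0, 0, 0, 0, 0], "jaw": [-1, -1, -1, -1, -1]}}

```text
time: 43.55
position: [0.404, -0.2815, 0.2391]
tool_rot: [3.069, -0.655, 0.009]
ft_force: [0.1, 0.7, 0.1]
grip_width: 0.006
```

```bash
python3 - <<'E'
from nav import *
go((.45,-.03,.24,-4),(.4575,.371,.24,37),(.4575,.371,.09,37))
E
```

```text
t 43.5 pos [ 0.404  -0.2815  0.2391] yaw -24.1 f [0.1 0.7 0.1] g 0.006 q [ 0.95 -0.03 -0.38  1.76 -0.01  1.4  -1.43]
  dp [-1.01, -4.14, -0.03] turn -2.01 rows 3
  dp [-0.27, -4.25, -0.03] turn -2.0 rows 3
 ->  [ 0.45   -0.0301  0.2401]
  dp [-0.23, -4.45, -0.02] turn -2.73 rows 3
  dp [0.83, -4.38, -0.02] turn -2.74 rows 3
  dp [1.84, -4.06, -0.01] turn -2.73 rows 3
 ->  [0.4576 0.371  0.2399]
  dp [-0.01, -0.03, 5.0] turn -0.0 rows 4
 ->  [0.4575 0.3709 0.0899]
```

Request:
{"api": "move_arm", "payload": {"dp": [[-1.01, -4.14, -0.03], [-1.01, -4.14, -0.03], [-1.01, -4.14, -0.03], [-1.01, -4.14, -0.03], [-1.01, -4.14, -0.03]], "turn": [-2.01, -2.01, -2.01, -2.01, -2.01], "jaw": [0.3, 0.3, 0.3, 0.3, 0.3]}}

```text
time: 44.05
position: [0.4254, -0.1549, 0.2356]
tool_rot: [3.117, -0.382, 0.0]
ft_force: [0.0, -0.8, 0.2]
grip_width: 0.377
```

Request:
{"api": "move_arm", "payload": {"dp": [[-0.27, -4.25, -0.03], [-0.27, -4.25, -0.03], [-0.27, -4.25, -0.03], [-0.27, -4.25, -0.03], [-0.27, -4.25, -0.03]], "turn": [-2.0, -2.0, -2.0, -2.0, -2.0], "jaw": [0.3, 0.3, 0.3, 0.3, 0.3]}}

```text
time: 44.55
position: [0.4484, -0.0308, 0.2363]
tool_rot: [3.139, -0.113, -0.001]
ft_force: [-0.3, -0.2, 0.2]
grip_width: 0.645
```

Request:
{"api": "move_arm", "payload": {"dp": [[-0.23, -4.45, -0.02], [-0.23, -4.45, -0.02], [-0.23, -4.45, -0.02], [-0.23, -4.45, -0.02], [-0.23, -4.45, -0.02]], "turn": [-2.73, -2.73, -2.73, -2.73, -2.73], "jaw": [0.3, 0.3, 0.3, 0.3, 0.3]}}

```text
time: 45.05
position: [0.4513, 0.1023, 0.2368]
tool_rot: [3.13, 0.26, -0.001]
ft_force: [-0.3, -0.8, -0.6]
grip_width: 0.651
```

Request:
{"api": "move_arm", "payload": {"dp": [[0.83, -4.38, -0.02], [0.83, -4.38, -0.02], [0.83, -4.38, -0.02], [0.83, -4.38, -0.02], [0.83, -4.38, -0.02]], "turn": [-2.74, -2.74, -2.74, -2.74, -2.74], "jaw": [0.3, 0.3, 0.3, 0.3, 0.3]}}

```text
time: 45.55
position: [0.4545, 0.2356, 0.2369]
tool_rot: [3.077, 0.63, -0.002]
ft_force: [0.8, -0.7, -0.3]
grip_width: 0.651
```

Request:
{"api": "move_arm", "payload": {"dp": [[1.84, -4.06, -0.01], [1.84, -4.06, -0.01], [1.84, -4.06, -0.01], [1.84, -4.06, -0.01], [1.84, -4.06, -0.01]], "turn": [-2.73, -2.73, -2.73, -2.73, -2.73], "jaw": [0.3, 0.3, 0.3, 0.3, 0.3]}}

```text
time: 46.05
position: [0.4574, 0.3694, 0.2368]
tool_rot: [2.979, 0.991, -0.003]
ft_force: [0.4, -1.0, 0.5]
grip_width: 0.649
```

Request:
{"api": "move_arm", "payload": {"dp": [[-0.01, -0.03, 1.5], [-0.01, -0.03, 3], [-0.01, -0.03, 4.5], [-0.01, -0.03, 5], [-0.01, -0.03, 5]], "turn": [0, 0, 0, 0, 0], "jaw": [0.3, 0.3, 0.3, 0.3, 0.3]}}

```text
time: 46.55
position: [0.4558, 0.3684, 0.086]
tool_rot: [2.978, 0.989, -0.006]
ft_force: [0.7, -0.3, -0.3]
grip_width: 0.651
```

```bash
python3 - <<'E'
from nav import *
go((.4575,.371,-.012,37))
cv2.imwrite("pics/box_raw.png",ctrl.get_image("scene")[...,::-1])
im=cv2.imread("pics/box_raw.png")
for d in ctrl.masks_of("scene","slide_box"):
    if d["confidence"]>.3:
        c,_=cv2.findContours(d["region"].astype(np.uint8),0,2);c=max(c,key=cv2.contourArea);print(round(d["confidence"],2),np.round(d["rect"],1),at("scene",d["rect"][:2],.02),[np.round(x,1) for x in cv2.minAreaRect(c)])
# white blob of box in scene: threshold
g=cv2.inRange(im,(170,170,170),(255,255,255))[245:300,125:190]
n,l,st,ce=cv2.connectedComponentsWithStats(g)
for k in range(1,n):
    if st[k,4]>30: print(st[k],ce[k]+[125,245])
# predicted box corners
u=np.array([np.cos(np.radians(37)),np.sin(np.radians(37)),0]);v=np.array([-u[1],u[0],0]);b=np.array([.4545,.367,0])
for z in(0,.026):print(z,np.round(proj("scene",[b+u*i*.034+v*j*.0145+[0,0,z] for i in(-1,1) for j in(-1,1)]),1).tolist())
E
```

```text
t 46.5 pos [0.4558 0.3684 0.086 ] yaw 36.7 f [ 0.7 -0.3 -0.3] g 0.651 q [ 0.08  0.45 -0.99  1.72  0.4   1.2  -1.95]
  dp [0.11, -0.04, 3.27] turn -0.05 rows 3
 ->  [ 0.4574  0.3709 -0.0121]
0.69 [369.  177.6  15.3   7.1] [ 0.40752197 -0.36952895  0.02      ] [array([368.5, 176. ]), array([10., 13.]), np.float64(90.0)]
0.55 [156.6 275.1  25.1  22.9] [0.44730056 0.37329193 0.02      ] [array([157.1, 273. ]), array([26.9, 14.4]), np.float64(16.7)]
0.53 [210.7 293.5  15.5  16.7] [0.31725846 0.2817015  0.02      ] [array([209.9, 292.5]), array([18.7,  8.7]), np.float64(70.0)]
0.48 [206.9 211.9  18.2  17.9] [0.57831935 0.1561102  0.02      ] [array([205.7, 212.1]), array([21. , 10.3]), np.float64(26.6)]
[ 29  21  17  13 138] [161.39130435 272.0942029 ]
0 [[173.2, 275.5], [167.8, 284.3], [151.3, 268.9], [145.5, 277.4]]
0.026 [[171.4, 269.8], [165.9, 278.6], [149.1, 263.2], [143.2, 271.7]]
```

The box silhouette matches the prediction within 1 px. I'll descend and grip across its 29 mm side.

Request:
{"api": "move_arm", "payload": {"dp": [[0.11, -0.04, 1], [0.11, -0.04, 2], [0.11, -0.04, 2.8], [0.11, -0.04, 3.2], [0.11, -0.04, 3.2]], "turn": [-0.05, -0.05, -0.05, -0.05, -0.05], "jaw": [0.3, 0.3, 0.3, 0.3, 0.3]}}

```text
time: 47.15
position: [0.4576, 0.3752, -0.0077]
tool_rot: [2.977, 1.002, 0.0]
ft_force: [-0.6, 0.1, 0.1]
grip_width: 0.648
```

Request:
{"api": "move_arm", "payload": {"dp": [[0, 0, 0], [0, 0, 0], [0, 0, 0], [0, 0, 0], [0, 0, 0]], "turn": [0, 0, 0, 0, 0], "jaw": [-0.7, -0.7, -0.7, -0.7, -0.7], "grip_force": 15}}

```text
time: 47.65
position: [0.4578, 0.3753, -0.0074]
tool_rot: [2.977, 1.002, 0.002]
ft_force: [0.8, -0.3, 3.7]
grip_width: 0.331
```

Request:
{"api": "move_arm", "payload": {"dp": [[0, 0, 0], [0, 0, 0]], "turn": [0, 0], "jaw": [-0.7, -0.7]}}

```text
time: 47.85
position: [0.4578, 0.3753, -0.0074]
tool_rot: [2.977, 1.002, 0.002]
ft_force: [-0.4, -1.5, 5.4]
grip_width: 0.332
```

```bash
python3 - <<'E'
from nav import *
a=cw(-1.5,0,93);print(a);p=ctrl.get_state()["position"];go((p[0],p[1],.20,37),(.47,.0,.20,50),(a[0]+.003,a[1]+.003,.20,65.8))
E
```

```text
[np.float64(0.4510318384702957), np.float64(-0.3034850739649054), 0.093]
t 47.9 pos [ 0.4578  0.3753 -0.0074] yaw 37.2 f [-0.4 -1.5  5.4] g 0.332 q [ 0.    0.56 -0.92  1.78  0.51  1.05 -2.03]
  dp [0.0, 0.0, -3.46] turn 0.02 rows 3
  dp [0.01, 0.01, -3.45] turn 0.02 rows 3
 ->  [0.458  0.3753 0.1999]
  dp [-3.6, 5.12, -0.0] turn -1.3 rows 4
  dp [-4.16, 4.67, -0.0] turn -1.3 rows 4
 ->  [4.701e-01 1.000e-04 1.999e-01]
  dp [-4.01, 3.01, -0.0] turn -1.58 rows 4
  dp [-4.39, 2.44, -0.0] turn -1.58 rows 4
 ->  [ 0.454  -0.3006  0.1999]
```

Request:
{"api": "move_arm", "payload": {"dp": [[0, 0, -0.5], [0, 0, -2], [0, 0, -3.5], [0, 0, -5], [0, 0, -6.9]], "turn": [0, 0, 0, 0, 0], "jaw": [-0.7, -0.7, -0.7, -0.7, -0.7]}}

```text
time: 48.35
position: [0.456, 0.3752, 0.1936]
tool_rot: [-2.977, -1.004, 0.002]
ft_force: [0.9, -0.2, -0.4]
grip_width: 0.331
```

Request:
{"api": "move_arm", "payload": {"dp": [[-0.9, 1.2, 0], [-1.8, 2.5, 0], [-2.7, 3.8, 0], [-3.6, 5.12, 0], [-3.6, 5.12, 0]], "turn": [-0.3, -0.6, -1, -1.3, -1.3], "jaw": [-0.7, -0.7, -0.7, -0.7, -0.7]}}

```text
time: 48.85
position: [0.4655, 0.1787, 0.1916]
tool_rot: [2.918, 1.15, -0.003]
ft_force: [0.4, -0.7, -0.5]
grip_width: 0.331
```

Request:
{"api": "move_arm", "payload": {"dp": [[-1, 1.2, 0], [-2, 2.4, 0], [-3, 3.6, 0], [-4.16, 4.67, 0], [-4.16, 4.67, 0]], "turn": [-0.3, -0.6, -1, -1.3, -1.3], "jaw": [-0.7, -0.7, -0.7, -0.7, -0.7]}}

```text
time: 49.35
position: [0.47, -0.0067, 0.1918]
tool_rot: [2.849, 1.318, -0.003]
ft_force: [0.1, -0.6, -1.3]
grip_width: 0.33
```

Request:
{"api": "move_arm", "payload": {"dp": [[-1, 0.8, 0], [-2, 1.6, 0], [-3, 2.3, 0], [-4.01, 3.01, 0], [-4.01, 3.01, 0]], "turn": [-0.4, -0.8, -1.2, -1.58, -1.58], "jaw": [-0.7, -0.7, -0.7, -0.7, -0.7]}}

```text
time: 49.85
position: [0.4622, -0.1546, 0.1917]
tool_rot: [2.751, 1.517, -0.002]
ft_force: [-0.7, 0.3, -1.3]
grip_width: 0.333
```

Request:
{"api": "move_arm", "payload": {"dp": [[-1, 0.6, 0], [-2, 1.2, 0], [-3, 1.8, 0], [-4.2, 2.3, 0], [-4.2, 2.3, 0]], "turn": [-0.4, -0.8, -1.2, -1.58, -1.58], "jaw": [-0.7, -0.7, -0.7, -0.7, -0.7]}}

```text
time: 50.35
position: [0.4537, -0.2982, 0.1915]
tool_rot: [2.64, 1.703, -0.002]
ft_force: [-0.1, 0.2, -1.6]
grip_width: 0.331
```

```bash
python3 - <<'E'
from nav import *
go((.451,-.2955,.14,65.8))
E
```

```text
t 50.4 pos [ 0.4537 -0.2982  0.1915] yaw 65.6 f [-0.1  0.2 -1.6] g 0.331 q [ 1.11  0.14 -0.62  1.71  0.08  1.32  0.04]
  dp [0.05, -0.12, 1.72] turn -0.03 rows 2
 ->  [ 0.451  -0.2954  0.1399]
```

Request:
{"api": "move_arm", "payload": {"dp": [[0.05, -0.12, 0.8], [0.05, -0.12, 1.6], [0.05, -0.12, 2.4], [0.05, -0.12, 2.4], [0.05, -0.12, 2.4]], "turn": [0, 0, 0, 0, 0], "jaw": [-0.7, -0.7, -0.7, -0.7, -0.7]}}

```text
time: 50.85
position: [0.4532, -0.2892, 0.1204]
tool_rot: [-2.633, -1.713, -0.001]
ft_force: [0.0, -0.2, -0.2]
grip_width: 0.334
```

```bash
python3 - <<'E'
from nav import *
p=np.array(ctrl.get_state()["position"]);go()
snap("scene","boxplace.png",(300,110,420,210),6)
for d in ctrl.masks_of("scene","slide_box"):
    if d["confidence"]>.2: print(round(d["confidence"],2),np.round(d["rect"],1))
z=(p[2]+.0074)*1e3
q=lambda x:((proj("scene",x)-[300,110])*6).round().tolist()[0]
for zz in(z,z+26):print("box at target",zz,[q(cw(-1.5+i*14.5,j*34,zz)) for i in(-1,1) for j in(-1,1)])
print("stops",[q(cw(-1.5+i*24,j*42.5,93)) for i in(-1,1) for j in(-1,1)])
print("flap front corners shut",q(cw(-65,137,93)),q(cw(-65,-137,93)))
E
```

```text
t 50.9 pos [ 0.4532 -0.2892  0.1204] yaw 66.1 f [ 0.  -0.2 -0.2] g 0.334 q [ 1.09  0.18 -0.63  1.81  0.12  1.18  0.01]
0.56 [206.9 212.2  19.9  19. ]
0.55 [349.1 150.7  21.5   9. ]
box at target 127.83249146734471 [[372.0, 262.0], [248.0, 277.0], [353.0, 230.0], [230.0, 245.0]]
box at target 153.8324914673447 [[381.0, 222.0], [255.0, 237.0], [360.0, 190.0], [237.0, 205.0]]
stops [[383.0, 323.0], [230.0, 342.0], [351.0, 270.0], [202.0, 288.0]]
flap front corners shut [77.0, 412.0] [582.0, 348.0]
```

View pics/boxplace.png

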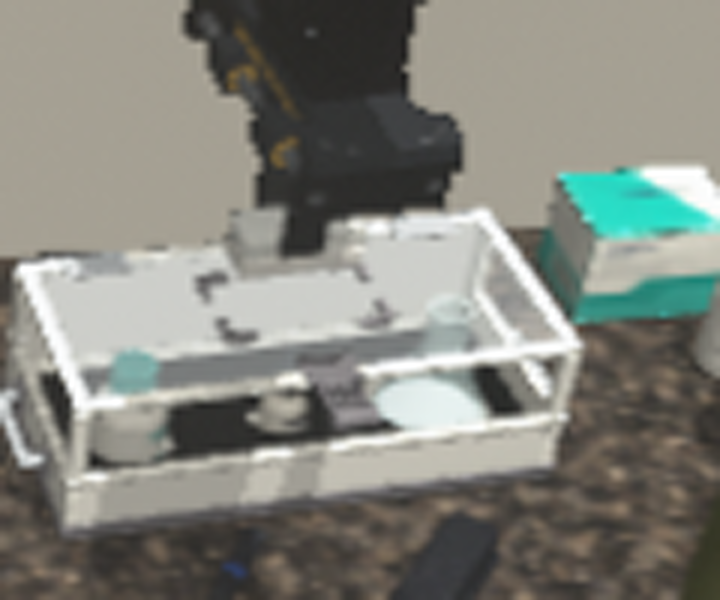

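The box is held flat, with its left end at about (230,240) and its front bottom edge at row 275. The stops are at (210,285), (360,270), (237,330) and (378,315). It needs to go about 5.5 mm in −y and 3.5 mm in +x of the case. The flap edge, (85,403) to (578,340), looks shut.

Request:
{"api": "move_arm", "payload": {"dp": [[-0.18, 0.12, 0], [-0.18, 0.12, 0.3], [-0.18, 0.12, 0.6], [-0.18, 0.12, 0.95], [-0.18, 0.12, 0.95]], "turn": [0, 0, 0, 0, 0], "jaw": [-0.7, -0.7, -0.7, -0.7, -0.7]}}

```text
time: 51.45
position: [0.4521, -0.2961, 0.0892]
tool_rot: [-2.631, -1.71, 0.002]
ft_force: [-0.3, -0.1, -1.1]
grip_width: 0.331
```

Request:
{"api": "move_arm", "payload": {"dp": [[0, 0, 0], [0, 0, 0]], "turn": [0, 0], "jaw": [-0.7, -0.7]}}

```text
time: 51.65
position: [0.4538, -0.297, 0.0916]
tool_rot: [2.634, 1.712, 0.0]
ft_force: [-0.0, -0.4, -0.3]
grip_width: 0.334
```

```bash
python3 - <<'E'
from nav import *
go();ctrl.get_image("scene")
p=np.array(ctrl.get_state()["position"])
for d in ctrl.masks_of("scene","slide_box"):
    if d["confidence"]>.2: r=d["rect"];print(round(d["confidence"],2),np.round([r[0]-r[2]/2,r[0]+r[2]/2,r[1]-r[3]/2,r[1]+r[3]/2],1))
z=(p[2]+.0074)*1e3
c=np.array([proj("scene",cw(-1.5+i*14.5,j*34,zz))[0] for i in(-1,1) for j in(-1,1) for zz in(z,z+26)]);print("pred",c.min(0),c.max(0),"bias (+1,-1.3)")
E
```

```text
t 51.6 pos [ 0.4538 -0.297   0.0916] yaw 66.0 f [-0.  -0.4 -0.3] g 0.334 q [ 1.09  0.22 -0.62  1.83  0.14  1.13 -0.  ]
0.68 [339.2 360.5 148.6 164.5]
0.68 [202.5 217.6 284.3 303.4]
0.64 [195.9 215.7 203.2 226.4]
pred [337.33111773 149.04096478] [361.91370862 163.40624568] bias (+1,-1.3)
```

Request:
{"api": "move_arm", "payload": {"dp": [[0, 0.06, 0.06], [0, 0.06, 0.12], [0, 0.06, 0.18], [0, 0.06, 0.2], [0, 0.06, 0.2]], "turn": [0, 0, 0, 0, 0], "jaw": [-0.7, -0.7, -0.7, -0.7, -0.7]}}

```text
time: 52.25
position: [0.4551, -0.2977, 0.0856]
tool_rot: [-2.634, -1.712, 0.0]
ft_force: [0.6, 0.5, 0.9]
grip_width: 0.332
```

Request:
{"api": "move_arm", "payload": {"dp": [[0, 0, 0.03], [0, 0, 0.03]], "turn": [0, 0], "jaw": [-0.7, -0.7]}}

```text
time: 52.45
position: [0.4552, -0.2978, 0.0855]
tool_rot: [2.634, 1.711, -0.001]
ft_force: [-1.9, 1.8, 6.7]
grip_width: 0.329
```

Contact is at exactly the flap-top height, not on a stop. I'll release and withdraw.

Request:
{"api": "move_arm", "payload": {"dp": [[0, 0, 0], [0, 0, 0], [0, 0, 0], [0, 0, 0], [0, 0, -0.5]], "turn": [0, 0, 0, 0, 0], "jaw": [0.2, 0.2, 0.2, 0.2, 0.2]}}

```text
time: 52.95
position: [0.4536, -0.2968, 0.098]
tool_rot: [-2.631, -1.709, 0.002]
ft_force: [1.0, 0.5, 0.1]
grip_width: 0.587
```

Request:
{"api": "move_arm", "payload": {"dp": [[0, 0, -1], [0, 0, -2.5], [0, 0, -4], [0, 0, -5], [2, 0, -5.5]], "turn": [0, 0, 0, 0, 0], "jaw": [0.2, 0.2, 0.2, 0.2, 0.2]}}

```text
time: 53.45
position: [0.4736, -0.2612, 0.2661]
tool_rot: [2.639, 1.691, -0.001]
ft_force: [1.1, -1.2, -1.4]
grip_width: 0.596
```

Request:
{"api": "move_arm", "payload": {"dp": [[1.5, 0, 0], [3, 0, 0], [4.5, 0, 0], [6, 0, 0], [6, 0, 0]], "turn": [0, 0, 0, 0, 0], "jaw": [0.2, 0.2, 0.2, 0.2, 0.2]}}

```text
time: 53.95
position: [0.55, -0.08, 0.2634]
tool_rot: [-2.623, -1.727, -0.007]
ft_force: [-0.0, 0.3, -1.0]
grip_width: 0.602
```

```bash
python3 - <<'E'
from nav import *
go();snap("scene","final.png",(300,110,420,210),6)
for n in("scene","top"):
  ctrl.get_image(n)
  for d in ctrl.masks_of(n,"slide_box"):
    if d["confidence"]>.2: r=d["rect"];print(n,round(d["confidence"],2),np.round([r[0]-r[2]/2,r[0]+r[2]/2,r[1]-r[3]/2,r[1]+r[3]/2],1))
  c=np.array([proj(n,cw(-1.5+i*14.5,j*34,zz))[0] for i in(-1,1) for j in(-1,1) for zz in(93,119)]);print("pred",c.min(0),c.max(0))
E
```

```text
t 54.0 pos [ 0.55   -0.08    0.2634] yaw 66.7 f [-0.   0.3 -1. ] g 0.602 q [ 0.83  0.16 -0.81  1.56  0.11  1.47 -0.4 ]
scene 0.82 [337.6 361.8 147.8 162.8]
scene 0.71 [197.8 218.4 206.  219.8]
scene 0.47 [205.8 216.4 285.1 302.3]
scene 0.31 [343.  346.8 174.6 180.2]
pred [337.10182638 150.60625994] [361.58900522 164.93444333]
top 0.66 [345.5 368.3 199.8 211.8]
top 0.52 [162.4 169.5 239.1 255.9]
top 0.47 [198.5 214.6 158.2 177. ]
pred [343.33364508 198.18215331] [370.17008028 217.02756866]
```

```bash
python3 - <<'E'
from nav import *
im=ctrl.get_image("top").astype(int)
for v in range(194,222,1): print(v,"".join("%4d"%x for x in im[v,338:376].mean(1)))
c=[np.round(proj("top",cw(-1.5+i*14.5,j*34,119))[0],1).tolist() for i,j in((-1,1),(-1,-1),(1,-1),(1,1))];print(c)
E
```

```text
194  127 127 125 126 126 121 132 158 169 155 149 146 148 165 181 195 214 227 230 232 230 227 220 209 201 185 179 181 193 213 227 244 250 254 255 254 252 245
195  123 131 125 130 123 121 138 160 160 153 154 150 141 142 141 155 174 187 213 223 227 232 231 227 222 211 195 189 180 178 188 209 226 240 249 252 254 255
196  128 127 129 127 127 131 148 152 134 132 133 146 146 129 125 126 139 152 168 186 209 227 229 231 231 227 225 215 203 194 188 180 185 203 220 235 245 252
197  124 124 126 125 121 137 153 141 123 119 126 144 144 129 124 118 126 132 136 147 167 187 208 224 230 231 229 229 225 219 204 195 185 182 183 200 216 230
198  128 128 128 128 123 130 144 139 124 124 149 192 190 159 137 126 121 118 123 125 133 151 165 183 196 213 225 230 228 228 226 220 210 200 189 184 181 190
199  125 122 127 122 125 121 129 123 119 130 193 244 246 229 199 169 138 128 126 119 127 127 136 144 160 174 197 207 222 231 231 231 227 224 213 193 190 183
200  128 125 126 124 129 125 124 120 120 154 228 254 255 254 249 234 206 178 149 130 122 121 122 122 130 138 153 171 185 210 223 228 231 231 228 223 217 204
2
[... 2660 characters left out ...]
235 235
218  129 124 128 127 126 128 126 126 131 139 146 157 159 143 129 122 124 129 125 124 126 124 124 120 125 164 212 222 201 180 213 232 238 238 239 237 236 237
219  154 138 127 125 122 126 124 129 129 126 126 126 124 128 125 126 128 123 120 131 125 126 119 121 144 174 210 212 192 193 224 236 239 239 237 237 237 236
220  219 188 154 137 130 123 128 149 150 138 125 125 123 124 125 129 126 124 128 127 127 123 118 130 164 186 202 199 190 206 231 240 239 238 238 236 237 237
221  251 243 226 201 164 137 143 174 180 164 146 135 128 129 119 125 121 128 123 124 126 125 121 129 154 184 197 198 199 217 232 240 239 238 238 238 237 236
[[345.2, 207.1], [366.4, 216.6], [370.2, 207.6], [349.0, 198.2]]
```

The top-view pixels put the box corners at about (349,198), (345.5,207), (366,216) and (369.5,207). All four are within about 1 px of the ideal pose, and the stops stay clear. Handing in.

```bash
python3 - <<'E'
from nav import *
print(ctrl.close_job(), ctrl.get_state()["time"])
E
```

```text
the job is handed in; nothing more can be done
the job is handed in; nothing more can be done
```

The water-test kit is packed and handed in at about 54 s of the 136 s allowed; no verdict is reported.

**What I did**
- I swung the flap open by its tab to about 1.5 rad.
- I stood the flask, bottle and dropper in the large, medium and small sockets. Each was set down until it touched the case floor, at the height expected.
- I led the flap shut and pressed it. It resisted stiffly at the shut height.
- Last, I laid the slide box between the corner stops.

**Last checks**
- **Slide box:** it came to rest at exactly the height of the flap's top. In the top image its four corners lie within about 1 px of the ideal place, between the stops.
- **Vessels:** all three were seen upright in their sockets in the last picture before the flap was shut. They were visible through the flap afterwards.
- **Flap:** its front edge matched the shut position in the picture, within the camera's offset.

**What failed or disagreed**
- The first pinch at the tab closed on nothing. The fingertips sit about 20–23 mm above the reported tool position, so I worked from relative heights after that.
- The press on the flap reached 36 N at the wrist, which is under the limits.
- I could not view the very last picture because the 16-picture limit was reached. The final check of the slide box used pixel values and the network masks instead.

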